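Strip the seized cartridges from a coffee machine's valve block

ROBOT

A 6-joint arm with a two-finger parallel gripper is mounted at the origin on the work surface. World frame = base frame: x ahead of the robot, y to its left, z up, the work surface at z = 0. Lengths are in mm, angles in rad, forces in N, time in s.
With the tool pointing down it reaches from about 350 to 775 mm from the base axis. Payload 7.3 kg.
Tool frame: the origin (TCP) lies at the very end of the fingers, on their centre line; the grasp point (between the pads) lies bot.grip_point_offset behind it (bot.grip_point_offset is the distance from the TCP to the grasp point, in mm); z points along the fingers, y is the line along which they close (so a half turn about z gives the same grasp; the last joint's range is limited). The gripper opens to 92 mm and grips with 3 to 60 N. Pads are 19 mm wide; open, the fingers measure 130 mm over their backs; the gripper's body (75 mm by 190 mm) begins 47 mm behind the grasp point.
Start: joints at [-0.146, 0.342, 1.524, -0, 1.275, -0.146], TCP at [525.019, 0.019, 226.741] pointing down, gripper open.
Joint ranges: [-2.53, 2.53], [-0.77, 2.02], [0.04, 2.7], [-1, 4.14], [0.28, 2.66], [-3.11, 3.11]. Speed limits (rad/s): [2.57, 2.57, 3.14, 3.14, 3.14, 3.14].

INTERFACE

Orientations are given as [roll, pitch, yaw] about the fixed x, y, z axes, in that order (R = Rz(yaw) Ry(pitch) Rx(roll)).
In Python, from plant import bot gives the robot as it stands. The module is installed in compiled form; this text tells all that it offers.
- The arm moves only by the tool carry_out, never from a script. Its argument "plan" is a list of rows, each an object of numbers: "tx", "ty", "tz": the shift along the world's x, y, z in mm; "rx", "ry", "rz": the turn, a rotation vector about the world's x, y, z in rad. A call has 1 to 12 rows; each row shifts and turns the commanded pose from where the row before left it; what a row does not reach is not made up. A row lasts 1/10 s, in which the tool goes at most 50 mm and 8.59 degrees, less where a joint would pass 70% of its speed; a pose out of reach is approached as far as the arm can. A call with a gripper value outside its range is refused whole. "gripper" is the closure, from 0 (fully open) to 1 (shut), set as the call begins (left out, the last holds). The fingers move at their own pace and stop on an object; the grip force is fixed at half the most. Time passes only in rows, so rows that do not move let the fingers close. It gives the time, the measured TCP pose, the force, the opening and the grip force at its end, in the units of the state.
- bot.get_obs(): the state, without advancing time (a new reading comes with each control period).
- bot.capture(name): name is "scene" or "side" or "wrist"; returns the picture (384x512x3 uint8, red, green, blue); there is no depth.
- bot.camera_model(name): a dict with "camera_matrix" (3x3 intrinsics, pixels), "R" (3x3) and "t" (3): a world point X has camera coordinates R X + t. Camera axes: x right, y down, z forward; pixel columns grow to the right and rows downward; lengths in mm; the calibration is good to about 2 mm. A picture is of the moment at which its call begins: read the wrist's pose just before it. camera_model takes no time and is no camera call; for the wrist camera it gives the pose at the moment of the call.
- bot.close_job(): hands the job in; it is judged then, once.
The state is a dict: "time": time; "joint_positions": joint angles; "dq": joint speeds; "tau": joint torques, N m; "tool_pos": TCP position; "tcp_rot": TCP orientation; "contact_force": force on the tool from outside, world axes, zero at the start; "moment": the same for the moment, N m; "grip_width": finger opening in mm; "finger_force": force on a finger pad.
Only numpy, scipy, OpenCV 4.12 (cv2) and the standard library are available. Lean on these libraries where they do the work, as an engineer would, in place of code of your own. Each camera call takes 0.05 s, during which the arm holds its last target. There are 200 camera calls.

TASK

Strip the coffee machine's valve block for descaling: draw the keeper plate out by its tab until the cartridges are unlocked, work each seized cartridge out by twisting it back and forth while pulling up, and put each into the compartment of the parts tray that corresponds to its port, counted from the left. The block is only resting in its nest, so do not haul it up out of the nest. When the ports are empty push the keeper fully home again, and leave the other things on the bench alone.

Things in the scene. Friction and masses are not known exactly. Their poses are not given: they have to be found in the camera images.
- fixture: Dark steel nest bolted to the bench, 92 x 264 mm; origin under its centre; +x across it, away from the keeper's tab; +y along it (left). Rim 25 mm above the bench, 15 mm above the nest floor. In it sits the aluminium valve block, 68 x 240 x 50 mm, top face 60 mm above the bench, with four 17 mm ports 30 mm deep on the centre line at y = +84 (port 1, leftmost), +28, -28, -84 mm (port 4).
- valve_block (a joint): How far the valve block is lifted straight up, m: 0 sitting on the nest's floor; at 0.015 its foot comes out over the nest's rim. Held down by its own weight only (0.9 kg with the keeper, plus the cartridges still in it), it sinks back by itself; it cannot turn or shift sideways.
- keeper (a joint): Draw of the keeper, m: 0 pushed home (its plate lies over the cartridges' flanges and locks them in), 0.030 fully drawn towards the nest's -x side; the flanges are clear from 0.023 on. About 3 N friction; it stays where it is left.
- keeper_tab (a point): Centre of the keeper's upright pull tab, 9 mm thick (nest x), 36 mm wide (nest y), top 15 mm above this point; 47 mm to the -x side of the ports' line when home. Axes as the nest's. Pinch it from above across its thickness. The keeper is a flat steel plate with four U-slots, 7 to 12 mm above the block's top face.
- cartridge1_mid (a point): Valve cartridge 1, at the start seated upright in port 1; None if absent. Point on its axis, half-way along (34 mm from each end); own z runs from stem to head. Brass, 0.08 kg. Stem 16 mm thick, -34 to -8 mm; flange 26 mm thick, -8 to -2 mm, on the block's top when seated; neck 12 mm; black wing head +8 to +34 mm, 12 mm thick (own x), 30 mm wide (own y, about along the row).
- cartridge2_mid (a point): Valve cartridge 2, at the start seated upright in port 2; None if absent. Point on its axis, half-way along (34 mm from each end); own z runs from stem to head. Same as cartridge 1. All four are seized by scale: a straight pull (18 to 23 N) lifts the whole block with it. While being turned (0.16 N m) it comes out under a light pull, 3 to 4 mm for each 0.8 rad turned, either way.
- cartridge3_mid (a point): Valve cartridge 3, at the start seated upright in port 3; None if absent. Point on its axis, half-way along (34 mm from each end); own z runs from stem to head. Same as cartridge 1. Free once it has risen 18 mm.
- cartridge4_mid (a point): Valve cartridge 4, at the start seated upright in port 4; None if absent. Point on its axis, half-way along (34 mm from each end); own z runs from stem to head. Same as cartridge 1. 
- tray: Loose steel parts tray with four compartments in a row, 98 x 252 x 34 mm, 0.7 kg, walls 4 mm, dividers 30 mm high; origin under its centre, +y along it (left end, seen from the robot).
- slot1 (a point): Centre of the floor of the tray's compartment 1 (leftmost), 90 mm (x) by 58 mm (y) inside, 4 mm above the bench. Axes as the tray's.
- slot2 (a point): Centre of the floor of the tray's compartment 2 (second from the left), 90 mm (x) by 58 mm (y) inside, 4 mm above the bench. Axes as the tray's.
- slot3 (a point): Centre of the floor of the tray's compartment 3 (third from the left), 90 mm (x) by 58 mm (y) inside, 4 mm above the bench. Axes as the tray's.
- slot4 (a point): Centre of the floor of the tray's compartment 4 (rightmost), 90 mm (x) by 58 mm (y) inside, 4 mm above the bench. Axes as the tray's.
- spray_can: Bystander: standing blue spray can, 60 mm thick, 195 mm high, origin at its foot.
- screwdriver: Bystander: screwdriver lying, 160 mm long, origin under its middle.
- wrench: Bystander: steel wrench lying, 170 mm long, origin under its middle.
- portafilter: Bystander: portafilter, steel basket 70 mm across with a black handle 115 mm long along +y, origin under the basket.

How it is judged:
By the outcome, as a careful person would: the job done as asked, in the order asked, and still so for the second after the job is handed in, with the robot touching nothing.
Of cartridge1, cartridge2, cartridge3, cartridge4 only 2 to 4 are there at a start; the rules pass over those that are not, and their reading is None.
At some moment in a run one of tray may be knocked a few centimetres aside while the robot is not near it.
Once in a run the grip may slacken for a moment while it holds something.
It also fails if it takes over 210 s, if anything falls off the work surface, if the arm or the gripper's body presses on something with over 40 N, if the wrist force passes 120 N, or if a joint passes its speed limit or range.

## Working session

There is one attempt and no reset: what is moved stays moved. The work goes in short steps, Python scripts to look and compute and a tool call to move; the robot and the scene stay as the last step left them, time stands still between calls to the robot, and variables do not carry over. Pictures are saved under pics/ and viewed, at most 14 in all, crops included, and the job is handed in when it is done.

Besides the shell and the picture viewer there is one more tool, called as name(argument=value, ...) on one line, values as JSON. carry_out: Moves the arm, as the interface text tells. Its arguments: {"type":"object","properties":{"plan":{"type":"array"},"gripper":{"type":"number"}},"required":["plan"]}

```bash
mkdir -p pics; python3 - <<'E'
from plant import bot
import cv2, numpy as np
print(bot.get_obs(), bot.grip_point_offset)
for n in ["scene","side","wrist"]:
    m=bot.camera_model(n); print(n,{k:np.round(v,3).tolist() for k,v in m.items()})
    cv2.imwrite(f"pics/{n}0.png",bot.capture(n)[:,:,::-1])
a=[cv2.imread(f"pics/{n}0.png") for n in ["scene","side","wrist"]]
E
```

```text
{'time': 0.0, 'joint_positions': array([-1.45992568e-01,  3.42730335e-01,  1.52502838e+00, -1.63471423e-05,
        1.27537548e+00, -1.46002084e-01]), 'dq': array([-9.83227463e-04, -1.44878516e-03,  6.72293105e-04,  1.20413488e-03,
       -1.60657336e-03, -3.60883993e-05]), 'tau': array([ 7.61924657e-04, -4.31245601e+01, -2.44219762e+01,  7.17750052e-02,
        5.59406646e-02, -1.04314388e-04]), 'tool_pos': array([5.24593700e+02, 8.08745294e-02, 2.26037039e+02]), 'tcp_rot': array([-3.14006524e+00, -2.08803876e-04,  1.57081046e+00]), 'contact_force': array([ 0.37043716,  0.65743493, -0.62072171]), 'moment': array([0.0210758 , 0.03683823, 0.01806151]), 'finger_force': 0.0, 'grip_width': 91.68655016601603} 18.8
scene {'camera_matrix': [[359.937, 0.0, 254.043], [0.0, 359.937, 189.324], [0.0, 0.0, 1.0]], 'R': [[-0.813, 0.582, 0.019], [0.344, 0.507, -0.791], [-0.47, -0.636, -0.612]], 't': [467.662, -138.219, 1544.138]}
side {'camera_matrix': [[445.013, 0.0, 262.725], [0.0, 445.013, 201.6], [0.0, 0.0, 1.0]], 'R': [[0.995, -0.101, -0.003], [-0.053, -0.499, -0.865], [0.086, 0.861, -0.502]], 't': [-577.447, 108.389, 1353.663]}
wrist {'camera_matrix': [[267.183, 0.0, 251.576], [0.0, 267.183, 195.497], [0.0, 0.0, 1.0]], 'R': [[1.0, 0.001, -0.002], [0.001, -0.962, 0.273], [-0.002, -0.273, -0.962]], 't': [-523.609, -35.214, 389.688]}
```

View pics/scene0.png

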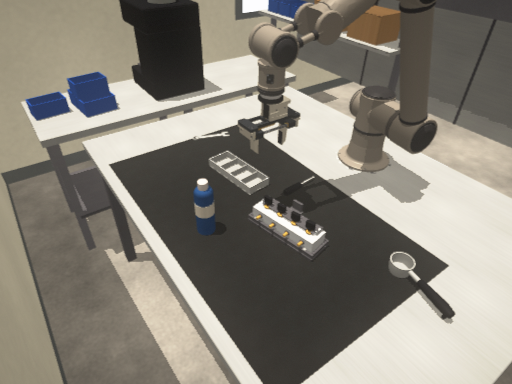

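View pics/wrist0.png

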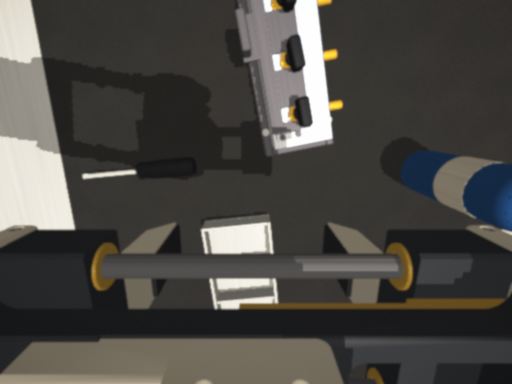

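The block (tilted slightly) lies left of the tool, cartridge heads at about (302,112), (293,52) and (285,3) in the wrist view. The tray is below it at about (238,265). I'll move up and over the block for a view of all four ports.

carry_out(plan=[{"tx": 10, "ty": 30, "tz": 35}, {"tx": 10, "ty": 30, "tz": 40}, {"tx": 10, "ty": 32, "tz": 40}, {}])

```text
invalid input at $.plan[0]: expected keys tx, ty, tz, rx, ry, rz
```

```bash
cat > h.py <<'E'
from plant import bot
import cv2, numpy as np
def shot(cam,name):
    m=bot.camera_model(cam); im=bot.capture(cam)
    np.savez(f"pics/{name}.npz",K=m["camera_matrix"],R=m["R"],t=m["t"])
    cv2.imwrite(f"pics/{name}.png",im[:,:,::-1]); return im
def ray(name,uv,z):
    """pixel(s) of a saved picture -> world points on plane z"""
    m=np.load(f"pics/{name}.npz"); uv=np.atleast_2d(uv).astype(float)
    d=np.c_[uv,np.ones(len(uv))]@np.linalg.inv(m["K"]).T@m["R"]
    c=-m["R"].T@m["t"]; return c+d*((z-c[2])/d[:,2])[:,None]
def proj(name,X):
    m=np.load(f"pics/{name}.npz"); p=(np.atleast_2d(X)@m["R"].T+m["t"])@m["K"].T
    return p[:,:2]/p[:,2:]
def st():
    o=bot.get_obs(); print({k:np.round(o[k],3).tolist() for k in ["time","tool_pos","tcp_rot","contact_force","grip_width","finger_force","joint_positions"]})
E
python3 - <<'E'
from h import *
im=shot("wrist","w1"); st()
cv2.imwrite("pics/w1c.png",cv2.resize(im[0:270,120:420,::-1],None,fx=2.2,fy=2.2,interpolation=cv2.INTER_CUBIC))
E
```

```text
{'time': 0.2, 'tool_pos': [524.776, 0.059, 226.318], 'tcp_rot': [-3.141, -0.0, 1.571], 'contact_force': [0.053, -0.974, 0.112], 'grip_width': 91.958, 'finger_force': 0.0, 'joint_positions': [-0.146, 0.342, 1.525, -0.0, 1.275, -0.146]}
```

View pics/w1c.png

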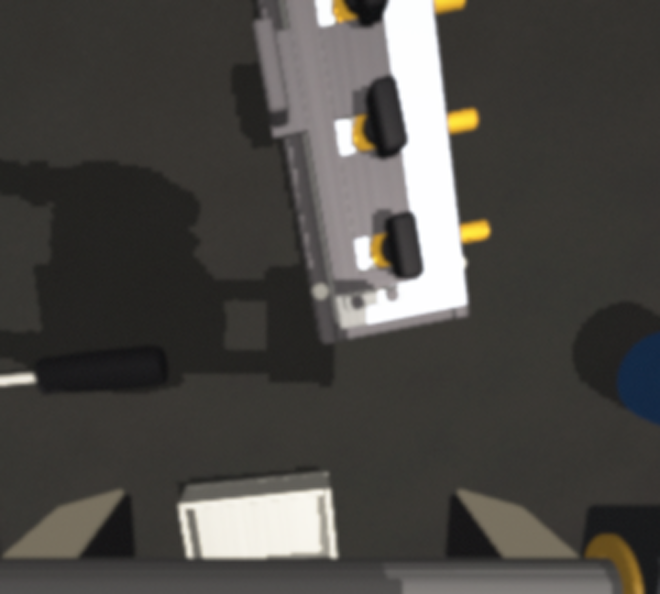

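Not moved yet (all row keys are required); same view as before, enlarged. Moving with full rows.

carry_out(plan=[{"tx": 10, "ty": 30, "tz": 35, "rx": 0, "ry": 0, "rz": 0}, {"tx": 10, "ty": 30, "tz": 40, "rx": 0, "ry": 0, "rz": 0}, {"tx": 10, "ty": 32, "tz": 40, "rx": 0, "ry": 0, "rz": 0}, {"tx": 0, "ty": 0, "tz": 0, "rx": 0, "ry": 0, "rz": 0}, {"tx": 0, "ty": 0, "tz": 0, "rx": 0, "ry": 0, "rz": 0}])

```text
time: 0.7
tool_pos: [554.5, 90.7, 339.4]
tcp_rot: [3.141, 0.0, 1.572]
contact_force: [0.3, -0.6, -0.6]
grip_width: 91.7
finger_force: 0.0
```

```bash
python3 - <<'E'
from h import *
im=shot("wrist","w2"); st(); shot("side","s2"); shot("scene","c2")
cv2.imwrite("pics/w2c.png",cv2.resize(im[0:260,120:420,::-1],None,fx=2.3,fy=2.3,interpolation=cv2.INTER_CUBIC))
E
```

```text
{'time': 0.75, 'tool_pos': [553.956, 89.995, 338.28], 'tcp_rot': [-3.14, 0.0, 1.571], 'contact_force': [0.277, 0.368, -1.177], 'grip_width': 91.859, 'finger_force': 0.0, 'joint_positions': [0.025, 0.356, 1.201, -0.0, 1.587, 0.024]}
```

View pics/w2c.png

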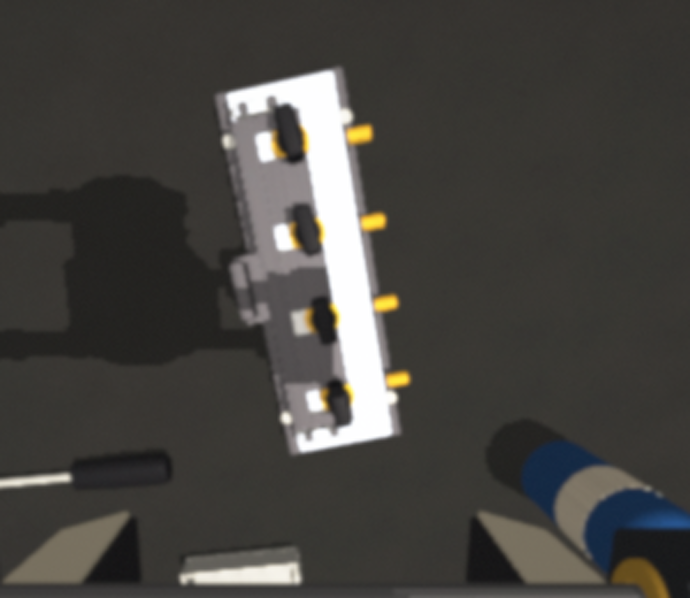

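All four cartridges are present: heads at crop (288,130), (306,230), (322,320), (338,403), tab at about (247,290), block ends at (285,80) and (345,445).

```bash
python3 - <<'E'
from h import *
im=cv2.imread("pics/w2.png"); s=2.3
g=im.max(2)
hs=[(288,130),(306,230),(322,320),(338,403)]
P=[]
for i,(u,v) in enumerate(hs):
    u=int(u/s+120);v=int(v/s)
    m=np.zeros_like(g); r=15; m[v-r:v+r,u-9:u+9]=(g[v-r:v+r,u-9:u+9]<45)
    n,l,S,C=cv2.connectedComponentsWithStats(m); k=1+np.argmax(S[1:,4])
    uv=np.argwhere(l==k)[:,::-1]; (c,wh,a)=cv2.minAreaRect(uv.astype(np.int32))
    # top end: use points at z=100
    X=ray("w2",uv,95)[:,:2]; c=X.mean(0); w,V=np.linalg.eigh(np.cov((X-c).T)); d=V[:,1]*np.sign(V[1,1])
    P.append(c); print(i+1,S[k],np.round(c,1),"yaw from +y",round(np.arctan2(-d[0],d[1]),3),np.round(4*np.sqrt(w),1))
P=np.array(P); print(np.linalg.norm(np.diff(P,axis=0),axis=1)); d=P[0]-P[3]; print("row yaw",np.arctan2(-d[0],d[1]), P.mean(0))
# block/nest corners
cr=np.array([(225,93),(340,68),(398,435),(292,453)])/s+[120,0]
print(ray("w2",cr,60).round(1)); 
tb=np.array([(232,260),(250,257),(268,320),(250,325)])/s+[120,0]
print("tab",ray("w2",tb,100).round(1))
t=cv2.imread("pics/s2.png"); 
crop=np.hstack([cv2.resize(t[150:330,150:330],(540,540),interpolation=cv2.INTER_CUBIC)]);cv2.imwrite("pics/s2c.png",crop)
E
```

```text
1 [240  49   5  16  28] [540.6 245.2] yaw from +y 0.234 [ 2.8 24. ]
2 [250  99   2   6   8] [552.1 187.8] yaw from +y 0.215 [2.3 9.2]
3 [256 129   9  20 117] [566.7 136.3] yaw from +y 0.228 [10.7 30.8]
4 [263 166   6  11  40] [574.6  90.1] yaw from +y -0.154 [ 9.1 16.6]
[58.5375941  53.58663649 46.84175452]
row yaw 0.21613721342373282 [558.50612704 164.87563756]
[[504.4 274.5  60. ]
 [577.1 288.7  60. ]
 [624.1  50.7  60. ]
 [546.3  36.8  60. ]]
tab [[510.2 172.3 100. ]
 [521.4 174.1 100. ]
 [532.  136.  100. ]
 [520.5 132.9 100. ]]
```

View pics/s2c.png

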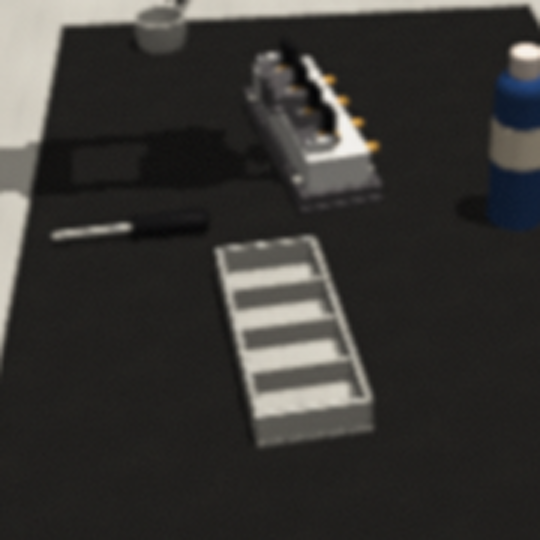

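Side view: the tray is in the crop at (218,248)-(372,440), with top corners at (218,248), (316,236), (372,400), (256,415). The block is unobstructed above it.

carry_out(plan=[{"tx": 7, "ty": 2, "tz": -45, "rx": 0, "ry": 0, "rz": 0.0925}, {"tx": 7, "ty": 1, "tz": -45, "rx": 0, "ry": 0, "rz": 0.0925}, {"tx": 0, "ty": 0, "tz": 0, "rx": 0, "ry": 0, "rz": 0}, {"tx": 0, "ty": 0, "tz": 0, "rx": 0, "ry": 0, "rz": 0}], gripper=0.67)

```text
time: 1.25
tool_pos: [568.0, 92.5, 249.2]
tcp_rot: [-3.139, -0.0, 1.752]
contact_force: [-0.9, -0.8, 0.4]
grip_width: 64.4
finger_force: 0.0
```

```bash
python3 - <<'E'
from h import *
im=shot("wrist","w3"); st()
cv2.imwrite("pics/w3c.png",cv2.resize(im[0:220,150:390,::-1],None,fx=2.7,fy=2.7,interpolation=cv2.INTER_CUBIC))
t=np.array([(218,248),(316,236),(372,400),(256,415)])/3+150
X=ray("s2",t,34)[:,:2]; print("tray",X.round(1),X.mean(0).round(1),np.linalg.norm(X-np.roll(X,-1,0),axis=1).round())
d=X[0]+X[1]-X[2]-X[3]; print(np.arctan2(-d[0],d[1]))
E
```

```text
{'time': 1.3, 'tool_pos': [568.876, 92.59, 250.868], 'tcp_rot': [3.14, 0.0, 1.753], 'contact_force': [0.528, 0.017, 0.891], 'grip_width': 60.636, 'finger_force': 0.0, 'joint_positions': [0.028, 0.42, 1.337, -0.0, 1.383, -0.154]}
tray [[ 454.3  -73.7]
 [ 551.9  -62.7]
 [ 577.  -314. ]
 [ 479.7 -322.5]] [ 515.7 -193.2] [ 98. 253.  98. 250.]
0.10052969735801416
```

View pics/w3c.png

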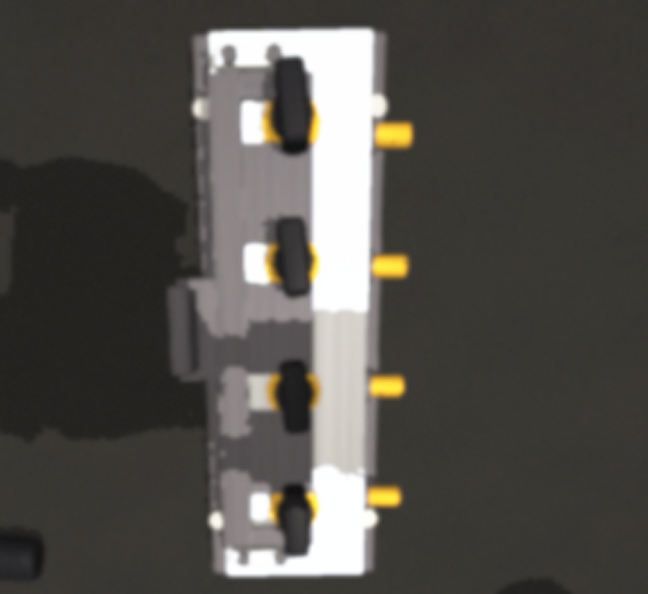

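Clear rotated view: flanges at crop (292,122), (292,263), (292,390), (293,508), tab top centred at about (182,330), keeper home with white slots visible left of the flanges.

```bash
python3 - <<'E'
from h import *
f=lambda a:np.array(a)/2.7+[150,0]
F=ray("w3",f([(291,122),(292,263),(292,390),(293,507)]),66)[:,:2]; print(F.round(1),np.linalg.norm(np.diff(F,axis=0),axis=1))
d=F[0]-F[3]; print("yaw",np.arctan2(-d[0],d[1]),"c",F.mean(0))
C=ray("w3",f([(208,30),(373,28),(363,573),(226,575)]),60)[:,:2]; print(C.round(1),C.mean(0), np.linalg.norm(C-np.roll(C,-1,0),axis=1)); 
e=C[0]+C[1]-C[2]-C[3]; print("yaw",np.arctan2(-e[0],e[1]))
H=ray("w3",f([(290,70),(292,232),(294,412),(296,540)]),102)[:,:2];print("heads top",H.round(1))
for z in (90,100,110):
  T=ray("w3",f([(181,286),(183,376)]),z)[:,:2]; print("tab",z,T.round(1),T.mean(0).round(1),np.linalg.norm(T[0]-T[1]))
E
```

```text
[[545.6 245.7]
 [556.6 190.6]
 [567.1 135.9]
 [578.1  80.9]] [56.20137696 55.66703807 56.1595013 ]
yaw 0.1943203428776722 c [561.85336422 163.28754796]
[[504.9 274.8]
 [572.6 287.9]
 [620.   51.9]
 [551.7  38.2]] [562.28775114 163.18863433] [ 68.90624533 240.70829031  69.6744656  241.18996286]
yaw 0.19676905445267334
heads top [[543.  254.1]
 [554.2 199.1]
 [568.3 130.1]
 [579.7  75.1]]
tab 90 [[512.7 171.5]
 [518.9 135.2]] [515.8 153.4] 36.79818505123353
tab 100 [[514.  171.3]
 [520.  136.1]] [517.  153.7] 35.63612548670815
tab 110 [[515.3 171. ]
 [521.2 137. ]] [518.2 154. ] 34.474065922182724
```

carry_out(plan=[{"tx": -26, "ty": 31, "tz": 0, "rx": 0, "ry": 0, "rz": 0.014}, {"tx": -26.5, "ty": 30.5, "tz": -10, "rx": 0, "ry": 0, "rz": 0}, {"tx": 0, "ty": 0, "tz": -45, "rx": 0, "ry": 0, "rz": 0}, {"tx": 0, "ty": 0, "tz": -45, "rx": 0, "ry": 0, "rz": 0}, {"tx": 0, "ty": 0, "tz": -20, "rx": 0, "ry": 0, "rz": 0}, {"tx": 0, "ty": 0, "tz": 0, "rx": 0, "ry": 0, "rz": 0}])

```text
time: 1.9
tool_pos: [515.5, 154.4, 128.9]
tcp_rot: [-3.14, -0.0, 1.768]
contact_force: [0.9, 0.6, 0.2]
grip_width: 30.2
finger_force: 0.0
```

```bash
python3 - <<'E'
from h import *
im=shot("side","s4"); st()
p=proj("s4",[[516,154,100]])[0].astype(int);print(p)
a=im[p[1]-50:p[1]+40,p[0]-50:p[0]+50,::-1]
im=shot("scene","c4"); p=proj("c4",[[516,154,100]])[0].astype(int);print(p)
b=im[p[1]-50:p[1]+40,p[0]-50:p[0]+50,::-1]
cv2.imwrite("pics/v4.png",cv2.resize(np.hstack([a,b]),(800,360),interpolation=cv2.INTER_CUBIC))
E
```

```text
{'time': 1.95, 'tool_pos': [516.755, 154.593, 130.765], 'tcp_rot': [3.14, 0.0, 1.769], 'contact_force': [0.02, 0.796, 0.911], 'grip_width': 29.969, 'finger_force': 0.0, 'joint_positions': [0.149, 0.462, 1.623, -0.0, 1.055, -0.049]}
[238 176]
[298 201]
```

View pics/v4.png

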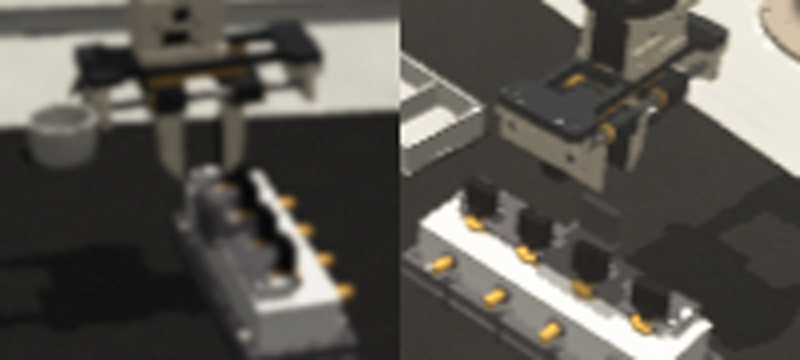

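The open fingers straddle the tab (left half at about (205,180)). Descending and closing on it.

carry_out(plan=[{"tx": 0, "ty": 0, "tz": -20, "rx": 0, "ry": 0, "rz": 0}, {"tx": 0, "ty": 0, "tz": -15, "rx": 0, "ry": 0, "rz": 0}, {"tx": 0, "ty": 0, "tz": -15, "rx": 0, "ry": 0, "rz": 0}, {"tx": 0, "ty": 0, "tz": 0, "rx": 0, "ry": 0, "rz": 0}])

```text
time: 2.4
tool_pos: [516.7, 154.5, 80.3]
tcp_rot: [3.14, 0.0, 1.769]
contact_force: [0.5, 0.5, 0.4]
grip_width: 30.8
finger_force: 0.0
```

carry_out(plan=[{"tx": 0, "ty": 0, "tz": 0, "rx": 0, "ry": 0, "rz": 0}, {"tx": 0, "ty": 0, "tz": 0, "rx": 0, "ry": 0, "rz": 0}, {"tx": 0, "ty": 0, "tz": 0, "rx": 0, "ry": 0, "rz": 0}, {"tx": 0, "ty": 0, "tz": 0, "rx": 0, "ry": 0, "rz": 0}], gripper=1)

```text
time: 2.8
tool_pos: [516.6, 154.7, 80.4]
tcp_rot: [3.14, 0.0, 1.77]
contact_force: [-1.5, -0.7, 4.6]
grip_width: 8.6
finger_force: 30.0
```

carry_out(plan=[{"tx": -7, "ty": -1.4, "tz": 0, "rx": 0, "ry": 0, "rz": 0}, {"tx": -7, "ty": -1.4, "tz": 0, "rx": 0, "ry": 0, "rz": 0}, {"tx": -7, "ty": -1.4, "tz": 0, "rx": 0, "ry": 0, "rz": 0}, {"tx": -7, "ty": -1.4, "tz": 0, "rx": 0, "ry": 0, "rz": 0}, {"tx": 0, "ty": 0, "tz": 0, "rx": 0, "ry": 0, "rz": 0}])

```text
time: 3.3
tool_pos: [487.7, 148.9, 80.4]
tcp_rot: [3.14, 0.0, 1.77]
contact_force: [-1.4, -0.6, 7.8]
grip_width: 8.9
finger_force: 30.0
```

Keeper drawn ~29 mm. Release and go to cartridge 1.

carry_out(plan=[{"tx": 0, "ty": 0, "tz": 0, "rx": 0, "ry": 0, "rz": 0}, {"tx": 0, "ty": 0, "tz": 0, "rx": 0, "ry": 0, "rz": 0}, {"tx": 0, "ty": 0, "tz": 0, "rx": 0, "ry": 0, "rz": 0}, {"tx": 0, "ty": 0, "tz": 20, "rx": 0, "ry": 0, "rz": 0}, {"tx": 0, "ty": 0, "tz": 30, "rx": 0, "ry": 0, "rz": 0}, {"tx": 19, "ty": 32, "tz": 0, "rx": 0, "ry": 0, "rz": 0}, {"tx": 19, "ty": 32, "tz": 0, "rx": 0, "ry": 0, "rz": 0}, {"tx": 19.5, "ty": 32.5, "tz": 0, "rx": 0, "ry": 0, "rz": 0}, {"tx": 0, "ty": 0, "tz": 0, "rx": 0, "ry": 0, "rz": 0}], gripper=0.67)

```text
time: 4.2
tool_pos: [546.8, 248.8, 128.6]
tcp_rot: [3.14, -0.001, 1.772]
contact_force: [-0.4, -1.5, -0.5]
grip_width: 30.5
finger_force: 0.0
```

```bash
python3 - <<'E'
from h import *
im=shot("wrist","w5"); st(); 
cv2.imwrite("pics/w5c.png",im[...,::-1])
E
```

```text
{'time': 4.25, 'tool_pos': [545.424, 246.857, 128.294], 'tcp_rot': [-3.141, 0.0, 1.772], 'contact_force': [0.649, -0.441, -0.112], 'grip_width': 30.603, 'finger_force': 0.0, 'joint_positions': [0.297, 0.564, 1.448, -0.0, 1.13, 0.096]}
```

View pics/w5c.png

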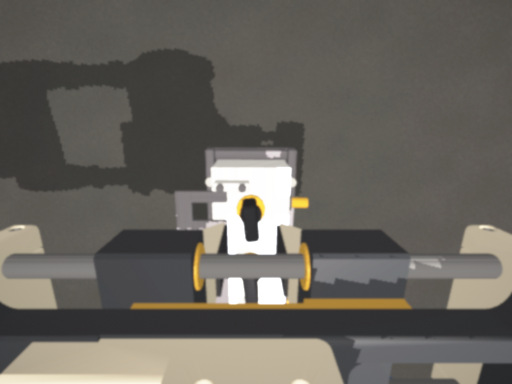

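Cartridge 1's head at (250,215) is centred between the fingers (215 and 290), and the keeper slot at (200,212) is drawn clear. Descend and grip.

carry_out(plan=[{"tx": 0, "ty": 0, "tz": -25, "rx": 0, "ry": 0, "rz": 0}, {"tx": 0, "ty": 0, "tz": -25, "rx": 0, "ry": 0, "rz": 0}, {"tx": 0, "ty": 0, "tz": 0, "rx": 0, "ry": 0, "rz": 0}])

```text
time: 4.55
tool_pos: [542.4, 243.7, 75.8]
tcp_rot: [-3.134, 0.001, 1.769]
contact_force: [-0.6, 0.1, 0.7]
grip_width: 30.0
finger_force: 0.0
```

carry_out(plan=[{"tx": 0, "ty": 0, "tz": 0, "rx": 0, "ry": 0, "rz": 0}, {"tx": 0, "ty": 0, "tz": 0, "rx": 0, "ry": 0, "rz": 0}, {"tx": 0, "ty": 0, "tz": 0, "rx": 0, "ry": 0, "rz": 0}, {"tx": 0, "ty": 0, "tz": 0, "rx": 0, "ry": 0, "rz": 0}], gripper=1)

```text
time: 4.95
tool_pos: [546.5, 245.6, 80.8]
tcp_rot: [3.138, -0.0, 1.769]
contact_force: [0.8, -1.2, 3.8]
grip_width: 12.2
finger_force: 29.9
```

carry_out(plan=[{"tx": 0, "ty": 0, "tz": 0.4, "rx": 0, "ry": 0, "rz": 0.14}, {"tx": 0, "ty": 0, "tz": 0.5, "rx": 0, "ry": 0, "rz": 0.14}, {"tx": 0, "ty": 0, "tz": 0.5, "rx": 0, "ry": 0, "rz": 0.14}, {"tx": 0, "ty": 0, "tz": 0.4, "rx": 0, "ry": 0, "rz": -0.14}, {"tx": 0, "ty": 0, "tz": 0.5, "rx": 0, "ry": 0, "rz": -0.14}, {"tx": 0, "ty": 0, "tz": 0.5, "rx": 0, "ry": 0, "rz": -0.14}])

```text
time: 5.55
tool_pos: [545.4, 245.1, 81.6]
tcp_rot: [-3.141, 0.001, 1.764]
contact_force: [3.8, -0.6, -6.7]
grip_width: 12.1
finger_force: 29.8
```

carry_out(plan=[{"tx": 0, "ty": 0, "tz": 0.4, "rx": 0, "ry": 0, "rz": -0.14}, {"tx": 0, "ty": 0, "tz": 0.5, "rx": 0, "ry": 0, "rz": -0.14}, {"tx": 0, "ty": 0, "tz": 0.5, "rx": 0, "ry": 0, "rz": -0.14}, {"tx": 0, "ty": 0, "tz": 0.4, "rx": 0, "ry": 0, "rz": 0.14}, {"tx": 0, "ty": 0, "tz": 0.5, "rx": 0, "ry": 0, "rz": 0.14}, {"tx": 0, "ty": 0, "tz": 0.5, "rx": 0, "ry": 0, "rz": 0.14}, {"tx": 0, "ty": 0, "tz": 0.5, "rx": 0, "ry": 0, "rz": 0.14}, {"tx": 0, "ty": 0, "tz": 0.5, "rx": 0, "ry": 0, "rz": 0.14}, {"tx": 0, "ty": 0, "tz": 0.5, "rx": 0, "ry": 0, "rz": 0.14}])

```text
time: 6.45
tool_pos: [545.7, 245.7, 85.3]
tcp_rot: [3.141, -0.0, 2.195]
contact_force: [4.4, 2.0, -12.2]
grip_width: 11.3
finger_force: 30.0
```

carry_out(plan=[{"tx": 0, "ty": 0, "tz": 0, "rx": 0, "ry": 0, "rz": -0.14}, {"tx": 0, "ty": 0, "tz": 0, "rx": 0, "ry": 0, "rz": -0.14}, {"tx": 0, "ty": 0, "tz": 0.2, "rx": 0, "ry": 0, "rz": -0.14}, {"tx": 0, "ty": 0, "tz": 0.4, "rx": 0, "ry": 0, "rz": -0.14}, {"tx": 0, "ty": 0, "tz": 0.4, "rx": 0, "ry": 0, "rz": -0.14}, {"tx": 0, "ty": 0, "tz": 0.4, "rx": 0, "ry": 0, "rz": -0.14}])

```text
time: 7.05
tool_pos: [544.9, 245.2, 87.0]
tcp_rot: [-3.14, 0.001, 1.344]
contact_force: [0.8, -0.3, -6.4]
grip_width: 11.6
finger_force: 29.9
```

carry_out(plan=[{"tx": 0, "ty": 0, "tz": 0.2, "rx": 0, "ry": 0, "rz": 0.14}, {"tx": 0, "ty": 0, "tz": 0.4, "rx": 0, "ry": 0, "rz": 0.14}, {"tx": 0, "ty": 0, "tz": 0.5, "rx": 0, "ry": 0, "rz": 0.14}, {"tx": 0, "ty": 0, "tz": 0.5, "rx": 0, "ry": 0, "rz": 0.14}, {"tx": 0, "ty": 0, "tz": 0.5, "rx": 0, "ry": 0, "rz": 0.14}, {"tx": 0, "ty": 0, "tz": 0.5, "rx": 0, "ry": 0, "rz": 0.14}, {"tx": 0, "ty": 0, "tz": 0.2, "rx": 0, "ry": 0, "rz": -0.14}, {"tx": 0, "ty": 0, "tz": 0.4, "rx": 0, "ry": 0, "rz": -0.14}, {"tx": 0, "ty": 0, "tz": 0.5, "rx": 0, "ry": 0, "rz": -0.14}, {"tx": 0, "ty": 0, "tz": 0.5, "rx": 0, "ry": 0, "rz": -0.14}, {"tx": 0, "ty": 0, "tz": 0.5, "rx": 0, "ry": 0, "rz": -0.14}, {"tx": 0, "ty": 0, "tz": 0.5, "rx": 0, "ry": 0, "rz": -0.14}])

```text
time: 8.25
tool_pos: [544.9, 245.2, 92.1]
tcp_rot: [-3.14, 0.001, 1.344]
contact_force: [0.6, 1.0, -6.2]
grip_width: 11.9
finger_force: 29.9
```

carry_out(plan=[{"tx": 0, "ty": 0, "tz": 0.2, "rx": 0, "ry": 0, "rz": 0.14}, {"tx": 0, "ty": 0, "tz": 0.4, "rx": 0, "ry": 0, "rz": 0.14}, {"tx": 0, "ty": 0, "tz": 0.4, "rx": 0, "ry": 0, "rz": 0.14}, {"tx": 0, "ty": 0, "tz": 0.5, "rx": 0, "ry": 0, "rz": 0.14}, {"tx": 0, "ty": 0, "tz": 0.5, "rx": 0, "ry": 0, "rz": 0.14}, {"tx": 0, "ty": 0, "tz": 0.5, "rx": 0, "ry": 0, "rz": 0.14}])

```text
time: 8.85
tool_pos: [545.7, 245.7, 94.9]
tcp_rot: [3.141, -0.0, 2.195]
contact_force: [3.5, 1.0, -7.6]
grip_width: 12.2
finger_force: 30.0
```

carry_out(plan=[{"tx": 0, "ty": 0, "tz": 0.2, "rx": 0, "ry": 0, "rz": -0.14}, {"tx": 0, "ty": 0, "tz": 0.4, "rx": 0, "ry": 0, "rz": -0.14}, {"tx": 0, "ty": 0, "tz": 0.5, "rx": 0, "ry": 0, "rz": -0.14}, {"tx": 0, "ty": 0, "tz": 0.5, "rx": 0, "ry": 0, "rz": -0.14}, {"tx": 0, "ty": 0, "tz": 0.5, "rx": 0, "ry": 0, "rz": -0.14}, {"tx": 0, "ty": 0, "tz": 0.5, "rx": 0, "ry": 0, "rz": -0.14}, {"tx": 0, "ty": 0, "tz": 0.3, "rx": 0, "ry": 0, "rz": 0.14}, {"tx": 0, "ty": 0, "tz": 0.4, "rx": 0, "ry": 0, "rz": 0.14}, {"tx": 0, "ty": 0, "tz": 0.4, "rx": 0, "ry": 0, "rz": 0.14}])

```text
time: 9.75
tool_pos: [545.4, 245.6, 99.4]
tcp_rot: [3.141, -0.0, 1.776]
contact_force: [0.9, 0.3, -1.7]
grip_width: 11.8
finger_force: 29.9
```

```bash
python3 - <<'E'
from h import *
im=shot("side","s6"); st()
p=proj("s6",[[545,245,100]])[0].astype(int);print(p)
a=im[p[1]-45:p[1]+45,p[0]-50:p[0]+50,::-1]
im=shot("scene","c6"); p=proj("c6",[[545,245,90]])[0].astype(int);print(p)
b=im[p[1]-45:p[1]+45,p[0]-50:p[0]+50,::-1]
cv2.imwrite("pics/v6.png",cv2.resize(np.hstack([a,b]),(800,360),interpolation=cv2.INTER_CUBIC))
E
```

```text
{'time': 9.8, 'tool_pos': [545.412, 245.596, 99.492], 'tcp_rot': [3.141, -0.0, 1.783], 'contact_force': [0.594, -0.132, -1.263], 'grip_width': 11.834, 'finger_force': 29.913, 'joint_positions': [0.295, 0.595, 1.482, 0.0, 1.064, 0.083]}
[245 164]
[310 223]
```

View pics/v6.png

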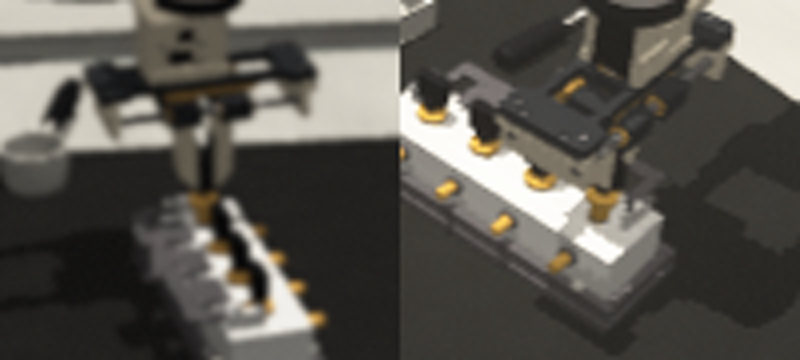

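Cartridge 1 is free (load just its own weight) with its flange lifted well clear at (600,205). Check the tray from the side view before carrying.

```bash
cat > tray.py <<'E'
from h import *
def tray(name):
    """tray pose from a side picture: bright component on the mat -> rim quad on z=34"""
    g=cv2.imread(f"pics/{name}.png").max(2); m=np.zeros_like(g)
    m[215:345,170:330]=(g[215:345,170:330]>85)*255
    m=cv2.morphologyEx(m,cv2.MORPH_CLOSE,np.ones((5,5)))
    cs,_=cv2.findContours(m,cv2.RETR_EXTERNAL,cv2.CHAIN_APPROX_NONE); c=max(cs,key=cv2.contourArea)
    X=ray(name,c[:,0,:],34)[:,:2].astype(np.float32)
    r=cv2.minAreaRect(X); b=cv2.boxPoints(r); e=max(b[1]-b[0],b[2]-b[1],key=np.linalg.norm); e=e*np.sign(e[1])
    y=np.arctan2(-e[0],e[1]); u=e/np.linalg.norm(e); v=np.array([u[1],-u[0]])
    L=np.ptp(X@u); W=np.ptp(X@v)
    # front face below the rim lengthens the -y end: take the +y end as the datum
    top=(X@u).max(); mid=((X@v).max()+(X@v).min())/2
    ctr=u*(top-126)+v*mid
    print("tray",ctr.round(1),"yaw",round(float(y),3),"L,W",round(float(L)),round(float(W)))
    for i,k in enumerate((93,31,-31,-93)):
        print(" slot",i+1,(ctr+u*k).round(1),"TCP target",(ctr+u*k-10*v).round(1))
if __name__=="__main__":
    import sys
    for n in sys.argv[1:]: tray(n)
E
python3 tray.py s2 s6
```

```text
tray [ 513.  -187.5] yaw 0.107 L,W 291 103
 slot 1 [503. -95.] TCP target [493.1 -96.1]
 slot 2 [ 509.7 -156.6] TCP target [ 499.7 -157.7]
 slot 3 [ 516.3 -218.3] TCP target [ 506.3 -219.4]
 slot 4 [ 522.9 -279.9] TCP target [ 512.9 -281. ]
tray [ 512.9 -187.3] yaw 0.107 L,W 291 103
 slot 1 [503.  -94.8] TCP target [493.1 -95.9]
 slot 2 [ 509.6 -156.5] TCP target [ 499.7 -157.5]
 slot 3 [ 516.3 -218.1] TCP target [ 506.3 -219.2]
 slot 4 [ 522.9 -279.8] TCP target [ 512.9 -280.8]
```

carry_out(plan=[{"tx": 0, "ty": 0, "tz": 10, "rx": 0, "ry": 0, "rz": 0}, {"tx": 0, "ty": 0, "tz": 30, "rx": 0, "ry": 0, "rz": 0}, {"tx": 0, "ty": 0, "tz": 35, "rx": 0, "ry": 0, "rz": 0}, {"tx": -5, "ty": -35, "tz": 0, "rx": 0, "ry": 0, "rz": -0.14}, {"tx": -5, "ty": -40, "tz": 0, "rx": 0, "ry": 0, "rz": -0.14}, {"tx": -5, "ty": -40, "tz": 0, "rx": 0, "ry": 0, "rz": -0.14}, {"tx": -5, "ty": -40, "tz": 0, "rx": 0, "ry": 0, "rz": -0.14}, {"tx": -5, "ty": -40, "tz": 0, "rx": 0, "ry": 0, "rz": -0.14}, {"tx": -5, "ty": -40, "tz": 0, "rx": 0, "ry": 0, "rz": -0.14}, {"tx": 0, "ty": 0, "tz": 0, "rx": 0, "ry": 0, "rz": -0.14}])

```text
time: 10.85
tool_pos: [514.8, 6.3, 175.1]
tcp_rot: [3.14, 0.001, 0.776]
contact_force: [-0.2, 0.1, -1.0]
grip_width: 11.8
finger_force: 29.9
```

carry_out(plan=[{"tx": -6, "ty": -36, "tz": 0, "rx": 0, "ry": 0, "rz": -0.135}, {"tx": -6, "ty": -36, "tz": 0, "rx": 0, "ry": 0, "rz": -0.135}, {"tx": -6.4, "ty": -36, "tz": 0, "rx": 0, "ry": 0, "rz": -0.135}, {"tx": 0, "ty": 0, "tz": -10, "rx": 0, "ry": 0, "rz": -0.135}, {"tx": 0, "ty": 0, "tz": -20, "rx": 0, "ry": 0, "rz": -0.135}, {"tx": 0, "ty": 0, "tz": -10, "rx": -0.0125, "ry": 0.124, "rz": 0}, {"tx": 0, "ty": 0, "tz": -10, "rx": -0.0125, "ry": 0.124, "rz": 0}, {"tx": 0, "ty": 0, "tz": -10, "rx": -0.0125, "ry": 0.124, "rz": 0}, {"tx": 0, "ty": 0, "tz": -10, "rx": -0.0125, "ry": 0.124, "rz": 0}, {"tx": 0, "ty": 0, "tz": 0, "rx": 0, "ry": 0, "rz": 0}])

```text
time: 11.85
tool_pos: [497.0, -96.7, 100.3]
tcp_rot: [-3.132, 0.506, 0.116]
contact_force: [1.4, -1.2, -2.2]
grip_width: 11.6
finger_force: 29.9
```

```bash
python3 - <<'E'
from h import *
im=shot("side","s7"); st()
p=proj("s7",[[496,-130,60]])[0].astype(int);print(p)
a=im[p[1]-60:p[1]+70,p[0]-70:p[0]+75,::-1]
cv2.imwrite("pics/v7.png",cv2.resize(a,(580,520),interpolation=cv2.INTER_CUBIC))
E
```

```text
{'time': 11.9, 'tool_pos': [497.03, -96.993, 102.21], 'tcp_rot': [-3.133, 0.501, 0.116], 'contact_force': [0.229, -0.196, -0.142], 'grip_width': 12.084, 'finger_force': 29.912, 'joint_positions': [-0.243, 0.728, 1.333, -0.161, 1.557, 1.256]}
[237 235]
```

View pics/v7.png

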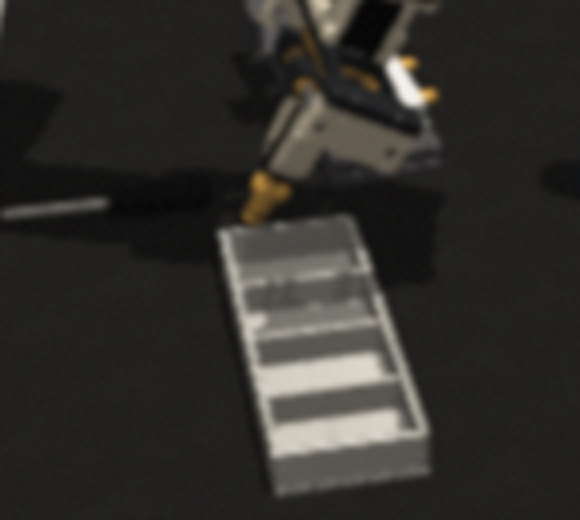

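The cartridge, tilted, hangs over compartment 1 near its -x end (foot at (255,215)); tray in its place. Lower 48 mm and release.

carry_out(plan=[{"tx": 0, "ty": -2.5, "tz": -20, "rx": 0, "ry": 0, "rz": 0}, {"tx": 0, "ty": -2.5, "tz": -20, "rx": 0, "ry": 0, "rz": 0}, {"tx": 0, "ty": 0, "tz": -8, "rx": 0, "ry": 0, "rz": 0}, {"tx": 0, "ty": 0, "tz": 0, "rx": 0, "ry": 0, "rz": 0}])

```text
time: 12.3
tool_pos: [496.6, -102.6, 57.2]
tcp_rot: [-3.134, 0.497, 0.115]
contact_force: [0.1, 1.3, -0.7]
grip_width: 11.5
finger_force: 29.9
```

carry_out(plan=[{"tx": 0, "ty": 0, "tz": 0, "rx": 0, "ry": 0, "rz": 0}, {"tx": 0, "ty": 0, "tz": 0, "rx": 0, "ry": 0, "rz": 0}, {"tx": 0, "ty": 0, "tz": 0, "rx": 0, "ry": 0, "rz": 0}, {"tx": 0, "ty": 0, "tz": 0, "rx": 0, "ry": 0, "rz": 0}, {"tx": 0, "ty": 0, "tz": 20, "rx": 0, "ry": 0, "rz": 0}, {"tx": 0, "ty": 0, "tz": 40, "rx": 0, "ry": 0, "rz": 0}, {"tx": 0, "ty": 0, "tz": 40, "rx": 0, "ry": 0, "rz": 0}], gripper=0.67)

```text
time: 13.0
tool_pos: [496.5, -102.4, 157.0]
tcp_rot: [-3.133, 0.5, 0.117]
contact_force: [0.6, -0.8, 1.1]
grip_width: 30.2
finger_force: 0.0
```

```bash
python3 - <<'E'
from h import *
im=shot("side","s8"); st()
cv2.imwrite("pics/v8.png",cv2.resize(im[225:305,200:300,::-1],(600,480),interpolation=cv2.INTER_CUBIC))
E
python3 tray.py s8
```

```text
{'time': 13.05, 'tool_pos': [499.193, -103.085, 163.801], 'tcp_rot': [-3.138, 0.49, 0.115], 'contact_force': [3.509, 0.098, 5.116], 'grip_width': 30.202, 'finger_force': 0.0, 'joint_positions': [-0.251, 0.661, 1.271, -0.167, 1.671, 1.229]}
tray [ 513.1 -190. ] yaw 0.111 L,W 289 103
 slot 1 [502.8 -97.6] TCP target [492.9 -98.7]
 slot 2 [ 509.7 -159.2] TCP target [ 499.8 -160.3]
 slot 3 [ 516.6 -220.8] TCP target [ 506.6 -221.9]
 slot 4 [ 523.5 -282.4] TCP target [ 513.5 -283.6]
```

View pics/v8.png

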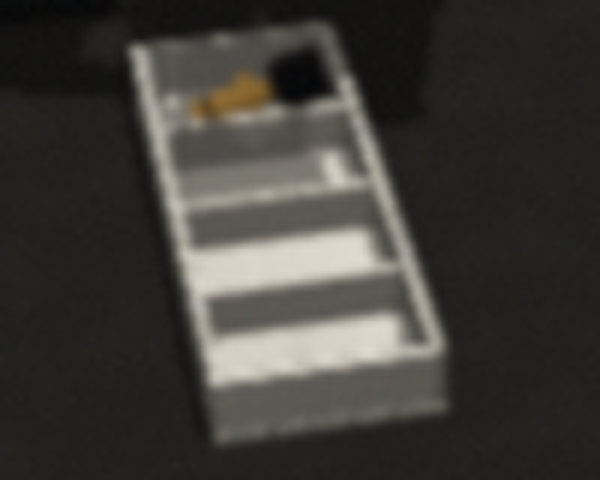

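Cartridge 1 lies in compartment 1 ((230,95) brass, (300,75) head). On to cartridge 2.

carry_out(plan=[{"tx": 5, "ty": 24, "tz": 0, "rx": 0.0125, "ry": -0.124, "rz": 0}, {"tx": 5, "ty": 24, "tz": 0, "rx": 0.0125, "ry": -0.124, "rz": 0}, {"tx": 5, "ty": 24, "tz": 0, "rx": 0.0125, "ry": -0.124, "rz": 0}, {"tx": 5, "ty": 24, "tz": 0, "rx": 0.0125, "ry": -0.124, "rz": 0}, {"tx": 5, "ty": 24, "tz": 0, "rx": 0, "ry": 0, "rz": 0.14}, {"tx": 5, "ty": 24, "tz": 0, "rx": 0, "ry": 0, "rz": 0.14}, {"tx": 5, "ty": 24, "tz": 0, "rx": 0, "ry": 0, "rz": 0.14}, {"tx": 5, "ty": 24, "tz": 0, "rx": 0, "ry": 0, "rz": 0.14}, {"tx": 5, "ty": 24, "tz": 0, "rx": 0, "ry": 0, "rz": 0.14}, {"tx": 5, "ty": 24, "tz": 0, "rx": 0, "ry": 0, "rz": 0.14}, {"tx": 5, "ty": 24, "tz": 0, "rx": 0, "ry": 0, "rz": 0.14}, {"tx": 5, "ty": 24, "tz": 0, "rx": 0, "ry": 0, "rz": 0.14}])

```text
time: 14.25
tool_pos: [557.1, 186.6, 156.2]
tcp_rot: [3.141, -0.0, 1.241]
contact_force: [1.0, 1.2, -0.1]
grip_width: 30.0
finger_force: 0.0
```

carry_out(plan=[{"tx": 0, "ty": 0, "tz": 0, "rx": 0, "ry": 0, "rz": 0.14}, {"tx": 0, "ty": 0, "tz": 0, "rx": 0, "ry": 0, "rz": 0.14}, {"tx": 0, "ty": 0, "tz": 0, "rx": 0, "ry": 0, "rz": 0.14}, {"tx": 0, "ty": 0, "tz": -10, "rx": 0, "ry": 0, "rz": 0.11}, {"tx": 0, "ty": 0, "tz": -10, "rx": 0, "ry": 0, "rz": 0}, {"tx": 0, "ty": 0, "tz": 0, "rx": 0, "ry": 0, "rz": 0}, {"tx": 0, "ty": 0, "tz": 0, "rx": 0, "ry": 0, "rz": 0}])

```text
time: 14.95
tool_pos: [556.9, 185.5, 135.9]
tcp_rot: [-3.141, 0.0, 1.763]
contact_force: [0.4, -0.5, 0.1]
grip_width: 30.4
finger_force: 0.0
```

```bash
python3 - <<'E'
from h import *
st()
E
```

```text
{'time': 14.95, 'tool_pos': [556.855, 185.454, 135.932], 'tcp_rot': [-3.141, 0.0, 1.763], 'contact_force': [0.369, -0.542, 0.127], 'grip_width': 30.379, 'finger_force': 0.0, 'joint_positions': [0.191, 0.536, 1.475, -0.0, 1.131, -0.001]}
```

carry_out(plan=[{"tx": 0, "ty": 5, "tz": -10, "rx": 0, "ry": 0, "rz": 0.004}, {"tx": 0, "ty": 0, "tz": -22, "rx": 0, "ry": 0, "rz": 0}, {"tx": 0, "ty": 0, "tz": -23, "rx": 0, "ry": 0, "rz": 0}, {"tx": 0, "ty": 0, "tz": 0, "rx": 0, "ry": 0, "rz": 0}, {"tx": 0, "ty": 0, "tz": 0, "rx": 0, "ry": 0, "rz": 0}])

```text
time: 15.45
tool_pos: [557.0, 190.7, 81.2]
tcp_rot: [-3.141, -0.0, 1.768]
contact_force: [0.8, -0.2, 0.5]
grip_width: 30.2
finger_force: 0.0
```

carry_out(plan=[{"tx": 0, "ty": 0, "tz": 0, "rx": 0, "ry": 0, "rz": 0}, {"tx": 0, "ty": 0, "tz": 0, "rx": 0, "ry": 0, "rz": 0}, {"tx": 0, "ty": 0, "tz": 0, "rx": 0, "ry": 0, "rz": 0}, {"tx": 0, "ty": 0, "tz": 0, "rx": 0, "ry": 0, "rz": 0}], gripper=1)

```text
time: 15.85
tool_pos: [557.6, 190.6, 82.2]
tcp_rot: [3.14, 0.0, 1.769]
contact_force: [-0.7, 0.6, 4.9]
grip_width: 11.9
finger_force: 29.4
```

carry_out(plan=[{"tx": 0, "ty": 0, "tz": 0.4, "rx": 0, "ry": 0, "rz": 0.14}, {"tx": 0, "ty": 0, "tz": 0.5, "rx": 0, "ry": 0, "rz": 0.14}, {"tx": 0, "ty": 0, "tz": 0.5, "rx": 0, "ry": 0, "rz": 0.14}, {"tx": 0, "ty": 0, "tz": 0.3, "rx": 0, "ry": 0, "rz": -0.14}, {"tx": 0, "ty": 0, "tz": 0.4, "rx": 0, "ry": 0, "rz": -0.14}, {"tx": 0, "ty": 0, "tz": 0.5, "rx": 0, "ry": 0, "rz": -0.14}, {"tx": 0, "ty": 0, "tz": 0.5, "rx": 0, "ry": 0, "rz": -0.14}, {"tx": 0, "ty": 0, "tz": 0.5, "rx": 0, "ry": 0, "rz": -0.14}, {"tx": 0, "ty": 0, "tz": 0.5, "rx": 0, "ry": 0, "rz": -0.14}])

```text
time: 16.75
tool_pos: [556.0, 190.2, 83.9]
tcp_rot: [-3.139, 0.001, 1.343]
contact_force: [0.1, 1.2, -7.5]
grip_width: 11.9
finger_force: 29.8
```

carry_out(plan=[{"tx": 0, "ty": 0, "tz": 0.2, "rx": 0, "ry": 0, "rz": 0.14}, {"tx": 0, "ty": 0, "tz": 0.4, "rx": 0, "ry": 0, "rz": 0.14}, {"tx": 0, "ty": 0, "tz": 0.5, "rx": 0, "ry": 0, "rz": 0.14}, {"tx": 0, "ty": 0, "tz": 0.5, "rx": 0, "ry": 0, "rz": 0.14}, {"tx": 0, "ty": 0, "tz": 0.5, "rx": 0, "ry": 0, "rz": 0.14}, {"tx": 0, "ty": 0, "tz": 0.5, "rx": 0, "ry": 0, "rz": 0.14}, {"tx": 0, "ty": 0, "tz": 0.2, "rx": 0, "ry": 0, "rz": -0.14}, {"tx": 0, "ty": 0, "tz": 0.4, "rx": 0, "ry": 0, "rz": -0.14}, {"tx": 0, "ty": 0, "tz": 0.5, "rx": 0, "ry": 0, "rz": -0.14}, {"tx": 0, "ty": 0, "tz": 0.5, "rx": 0, "ry": 0, "rz": -0.14}, {"tx": 0, "ty": 0, "tz": 0.5, "rx": 0, "ry": 0, "rz": -0.14}, {"tx": 0, "ty": 0, "tz": 0.5, "rx": 0, "ry": 0, "rz": -0.14}])

```text
time: 17.95
tool_pos: [556.0, 190.3, 88.9]
tcp_rot: [-3.139, 0.001, 1.343]
contact_force: [1.0, 1.6, -8.5]
grip_width: 12.1
finger_force: 29.9
```

carry_out(plan=[{"tx": 0, "ty": 0, "tz": 0.2, "rx": 0, "ry": 0, "rz": 0.14}, {"tx": 0, "ty": 0, "tz": 0.4, "rx": 0, "ry": 0, "rz": 0.14}, {"tx": 0, "ty": 0, "tz": 0.5, "rx": 0, "ry": 0, "rz": 0.14}, {"tx": 0, "ty": 0, "tz": 0.5, "rx": 0, "ry": 0, "rz": 0.14}, {"tx": 0, "ty": 0, "tz": 0.5, "rx": 0, "ry": 0, "rz": 0.14}, {"tx": 0, "ty": 0, "tz": 0.5, "rx": 0, "ry": 0, "rz": 0.14}, {"tx": 0, "ty": 0, "tz": 0.2, "rx": 0, "ry": 0, "rz": -0.14}, {"tx": 0, "ty": 0, "tz": 0.4, "rx": 0, "ry": 0, "rz": -0.14}, {"tx": 0, "ty": 0, "tz": 0.5, "rx": 0, "ry": 0, "rz": -0.14}, {"tx": 0, "ty": 0, "tz": 0.5, "rx": 0, "ry": 0, "rz": -0.14}, {"tx": 0, "ty": 0, "tz": 0.5, "rx": 0, "ry": 0, "rz": -0.14}, {"tx": 0, "ty": 0, "tz": 0.5, "rx": 0, "ry": 0, "rz": -0.14}])

```text
time: 19.15
tool_pos: [556.2, 190.3, 94.6]
tcp_rot: [-3.139, 0.001, 1.343]
contact_force: [-0.5, 1.0, -5.6]
grip_width: 11.9
finger_force: 29.9
```

carry_out(plan=[{"tx": 0, "ty": 0, "tz": 0.2, "rx": 0, "ry": 0, "rz": 0.14}, {"tx": 0, "ty": 0, "tz": 0.4, "rx": 0, "ry": 0, "rz": 0.14}, {"tx": 0, "ty": 0, "tz": 0.5, "rx": 0, "ry": 0, "rz": 0.14}, {"tx": 0, "ty": 0, "tz": 0.5, "rx": 0, "ry": 0, "rz": 0.14}, {"tx": 0, "ty": 0, "tz": 0.5, "rx": 0, "ry": 0, "rz": 0.14}, {"tx": 0, "ty": 0, "tz": 0.5, "rx": 0, "ry": 0, "rz": 0.14}, {"tx": 0, "ty": 0, "tz": 0.3, "rx": 0, "ry": 0, "rz": -0.14}, {"tx": 0, "ty": 0, "tz": 0.5, "rx": 0, "ry": 0, "rz": -0.14}, {"tx": 0, "ty": 0, "tz": 0.5, "rx": 0, "ry": 0, "rz": -0.14}])

```text
time: 20.05
tool_pos: [556.7, 190.4, 98.4]
tcp_rot: [-3.14, -0.0, 1.763]
contact_force: [1.3, 0.2, -4.9]
grip_width: 11.7
finger_force: 29.9
```

carry_out(plan=[{"tx": 0, "ty": 0, "tz": 0.5, "rx": 0, "ry": 0, "rz": -0.14}, {"tx": 0, "ty": 0, "tz": 0.5, "rx": 0, "ry": 0, "rz": -0.14}, {"tx": 0, "ty": 0, "tz": 0.5, "rx": 0, "ry": 0, "rz": -0.14}, {"tx": 0, "ty": 0, "tz": 0.3, "rx": 0, "ry": 0, "rz": 0.14}, {"tx": 0, "ty": 0, "tz": 0.3, "rx": 0, "ry": 0, "rz": 0.14}, {"tx": 0, "ty": 0, "tz": 0.3, "rx": 0, "ry": 0, "rz": 0.14}, {"tx": 0, "ty": 0, "tz": 0, "rx": 0, "ry": 0, "rz": 0}])

```text
time: 20.75
tool_pos: [556.9, 190.4, 101.9]
tcp_rot: [-3.141, 0.0, 1.77]
contact_force: [-0.8, -0.4, -0.8]
grip_width: 11.9
finger_force: 29.9
```

```bash
python3 - <<'E'
from h import *
shot("side","s9"); st()
E
python3 tray.py s9
```

```text
{'time': 20.8, 'tool_pos': [556.945, 190.455, 101.947], 'tcp_rot': [-3.142, -0.0, 1.766], 'contact_force': [0.832, -0.544, -0.075], 'grip_width': 11.705, 'finger_force': 29.878, 'joint_positions': [0.199, 0.577, 1.508, 0.0, 1.057, 0.004]}
tray [ 512.9 -187.3] yaw 0.107 L,W 291 103
 slot 1 [503.  -94.8] TCP target [493.1 -95.9]
 slot 2 [ 509.6 -156.5] TCP target [ 499.7 -157.5]
 slot 3 [ 516.3 -218.1] TCP target [ 506.3 -219.2]
 slot 4 [ 522.9 -279.8] TCP target [ 512.9 -280.8]
```

carry_out(plan=[{"tx": 0, "ty": 0, "tz": 10, "rx": 0, "ry": 0, "rz": 0}, {"tx": 0, "ty": 0, "tz": 30, "rx": 0, "ry": 0, "rz": 0}, {"tx": 0, "ty": 0, "tz": 30, "rx": 0, "ry": 0, "rz": 0}, {"tx": -4.5, "ty": -29.5, "tz": 0, "rx": 0, "ry": 0, "rz": -0.138}, {"tx": -4.5, "ty": -29.5, "tz": 0, "rx": 0, "ry": 0, "rz": -0.138}, {"tx": -4.5, "ty": -29.5, "tz": 0, "rx": 0, "ry": 0, "rz": -0.138}, {"tx": -4.5, "ty": -29.5, "tz": 0, "rx": 0, "ry": 0, "rz": -0.138}, {"tx": -4.5, "ty": -29.5, "tz": 0, "rx": 0, "ry": 0, "rz": -0.138}, {"tx": -4.5, "ty": -29.5, "tz": 0, "rx": 0, "ry": 0, "rz": -0.138}, {"tx": -4.5, "ty": -29.5, "tz": 0, "rx": 0, "ry": 0, "rz": -0.138}, {"tx": -4.5, "ty": -29.5, "tz": 0, "rx": 0, "ry": 0, "rz": -0.138}, {"tx": -4.5, "ty": -29.5, "tz": 0, "rx": 0, "ry": 0, "rz": -0.138}])

```text
time: 22.0
tool_pos: [516.3, -76.2, 172.9]
tcp_rot: [3.141, -0.001, 0.518]
contact_force: [0.2, -0.0, -0.6]
grip_width: 11.8
finger_force: 29.9
```

carry_out(plan=[{"tx": -4.5, "ty": -29.5, "tz": 0, "rx": 0, "ry": 0, "rz": -0.138}, {"tx": -4.5, "ty": -29.5, "tz": 0, "rx": 0, "ry": 0, "rz": -0.138}, {"tx": -4.5, "ty": -29.5, "tz": 0, "rx": 0, "ry": 0, "rz": -0.138}, {"tx": 0, "ty": 0, "tz": -15, "rx": -0.0125, "ry": 0.124, "rz": 0}, {"tx": 0, "ty": 0, "tz": -15, "rx": -0.0125, "ry": 0.124, "rz": 0}, {"tx": 0, "ty": 0, "tz": -15, "rx": -0.0125, "ry": 0.124, "rz": 0}, {"tx": 0, "ty": 0, "tz": -25, "rx": -0.0125, "ry": 0.124, "rz": 0}, {"tx": 0, "ty": 0, "tz": 0, "rx": 0, "ry": 0, "rz": 0}, {"tx": 0, "ty": 0, "tz": 0, "rx": 0, "ry": 0, "rz": 0}])

```text
time: 22.9
tool_pos: [503.0, -163.2, 101.4]
tcp_rot: [-3.134, 0.498, 0.114]
contact_force: [0.1, 0.4, 0.1]
grip_width: 11.9
finger_force: 29.9
```

```bash
python3 - <<'E'
from h import *
shot("side","s10"); st()
E
python3 tray.py s10
```

```text
{'time': 22.95, 'tool_pos': [503.429, -163.707, 103.624], 'tcp_rot': [-3.137, 0.494, 0.113], 'contact_force': [0.241, -0.346, 0.27], 'grip_width': 11.86, 'finger_force': 29.878, 'joint_positions': [-0.337, 0.752, 1.276, -0.203, 1.568, 1.17]}
tray [ 526.3 -108.5] yaw -0.141 L,W 375 155
 slot 1 [539.4 -16.5] TCP target [529.5 -15.1]
 slot 2 [530.6 -77.9] TCP target [520.7 -76.4]
 slot 3 [ 521.9 -139.2] TCP target [ 512.  -137.8]
 slot 4 [ 513.2 -200.6] TCP target [ 503.3 -199.2]
```

```bash
python3 - <<'E'
from h import *
a=cv2.imread("pics/s9.png").astype(int);b=cv2.imread("pics/s10.png").astype(int)
d=np.abs(a-b).max(2); print([(r,int((d[r:r+10,200:300]>40).sum())) for r in range(225,320,10)])
E
```

```text
[(225, 188), (235, 168), (245, 126), (255, 99), (265, 152), (275, 0), (285, 0), (295, 0), (305, 0), (315, 0)]
```

carry_out(plan=[{"tx": 0, "ty": 0, "tz": 0, "rx": 0, "ry": 0, "rz": 0}])

```text
time: 23.05
tool_pos: [503.7, -164.1, 105.5]
tcp_rot: [-3.138, 0.492, 0.112]
contact_force: [-1.4, 0.5, -0.4]
grip_width: 11.7
finger_force: 29.9
```

carry_out(plan=[{"tx": 0, "ty": 0, "tz": -20, "rx": 0, "ry": 0, "rz": 0}, {"tx": 0, "ty": 0, "tz": -20, "rx": 0, "ry": 0, "rz": 0}, {"tx": 0, "ty": 0, "tz": -8, "rx": 0, "ry": 0, "rz": 0}, {"tx": 0, "ty": 0, "tz": 0, "rx": 0, "ry": 0, "rz": 0}])

```text
time: 23.45
tool_pos: [502.9, -163.8, 55.5]
tcp_rot: [-3.136, 0.496, 0.113]
contact_force: [-0.6, 0.4, -1.2]
grip_width: 11.8
finger_force: 29.9
```

carry_out(plan=[{"tx": 0, "ty": 0, "tz": 0, "rx": 0, "ry": 0, "rz": 0}, {"tx": 0, "ty": 0, "tz": 0, "rx": 0, "ry": 0, "rz": 0}, {"tx": 0, "ty": 0, "tz": 0, "rx": 0, "ry": 0, "rz": 0}, {"tx": 0, "ty": 0, "tz": 0, "rx": 0, "ry": 0, "rz": 0}, {"tx": 0, "ty": 0, "tz": 20, "rx": 0, "ry": 0, "rz": 0}, {"tx": 0, "ty": 0, "tz": 40, "rx": 0, "ry": 0, "rz": 0}, {"tx": 0, "ty": 0, "tz": 40, "rx": 0, "ry": 0, "rz": 0}, {"tx": 5, "ty": 24, "tz": 0, "rx": 0.0125, "ry": -0.124, "rz": 0}, {"tx": 5, "ty": 24, "tz": 0, "rx": 0.0125, "ry": -0.124, "rz": 0}, {"tx": 5, "ty": 24, "tz": 0, "rx": 0.0125, "ry": -0.124, "rz": 0}, {"tx": 5, "ty": 24, "tz": 0, "rx": 0.0125, "ry": -0.124, "rz": 0}], gripper=0.67)

```text
time: 24.55
tool_pos: [523.5, -66.7, 154.9]
tcp_rot: [3.141, -0.006, 0.112]
contact_force: [1.4, -0.1, -0.4]
grip_width: 30.3
finger_force: 0.0
```

carry_out(plan=[{"tx": 4, "ty": 17, "tz": 0, "rx": 0, "ry": 0, "rz": 0.138}, {"tx": 4, "ty": 17, "tz": 0, "rx": 0, "ry": 0, "rz": 0.138}, {"tx": 4, "ty": 17, "tz": 0, "rx": 0, "ry": 0, "rz": 0.138}, {"tx": 4, "ty": 17, "tz": 0, "rx": 0, "ry": 0, "rz": 0.138}, {"tx": 4, "ty": 17, "tz": 0, "rx": 0, "ry": 0, "rz": 0.138}, {"tx": 4, "ty": 17, "tz": 0, "rx": 0, "ry": 0, "rz": 0.138}, {"tx": 4, "ty": 17, "tz": 0, "rx": 0, "ry": 0, "rz": 0.138}, {"tx": 4, "ty": 17, "tz": 0, "rx": 0, "ry": 0, "rz": 0.138}, {"tx": 4, "ty": 17, "tz": 0, "rx": 0, "ry": 0, "rz": 0.138}, {"tx": 4, "ty": 17, "tz": 0, "rx": 0, "ry": 0, "rz": 0.138}, {"tx": 4, "ty": 17, "tz": -10, "rx": 0, "ry": 0, "rz": 0.138}, {"tx": 0, "ty": 17, "tz": -10, "rx": 0, "ry": 0, "rz": 0.138}])

```text
time: 25.75
tool_pos: [567.6, 137.2, 134.1]
tcp_rot: [3.14, 0.0, 1.775]
contact_force: [0.8, -0.4, -0.7]
grip_width: 30.7
finger_force: 0.0
```

```bash
python3 - <<'E'
from h import *
im=shot("side","s11"); st()
cv2.imwrite("pics/v11.png",cv2.resize(im[225:305,200:300,::-1],(600,480),interpolation=cv2.INTER_CUBIC))
E
python3 tray.py s11
```

```text
{'time': 25.8, 'tool_pos': [566.063, 139.456, 132.142], 'tcp_rot': [-3.14, -0.001, 1.783], 'contact_force': [-1.493, 1.168, -0.87], 'grip_width': 29.983, 'finger_force': 0.0, 'joint_positions': [0.109, 0.534, 1.49, 0.001, 1.119, -0.103]}
tray [ 513.  -187.3] yaw 0.108 L,W 292 103
 slot 1 [503.  -94.9] TCP target [493. -96.]
 slot 2 [ 509.6 -156.5] TCP target [ 499.7 -157.6]
 slot 3 [ 516.3 -218.2] TCP target [ 506.4 -219.2]
 slot 4 [ 523.  -279.8] TCP target [ 513.1 -280.9]
```

View pics/v11.png

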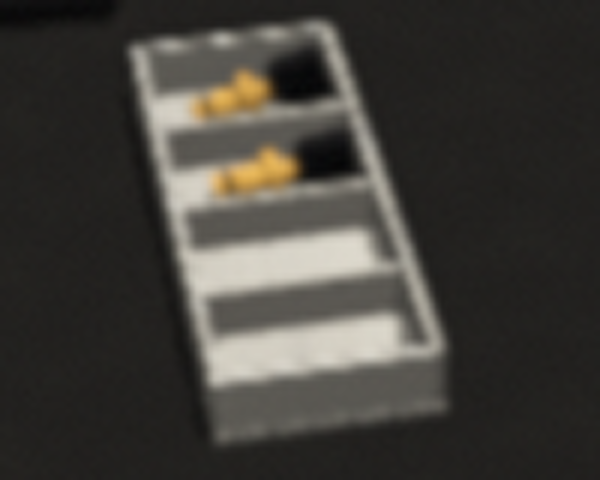

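Cartridges 1 and 2 lie in compartments 1 and 2. Now cartridge 3.

carry_out(plan=[{"tx": 0, "ty": 0, "tz": 0, "rx": 0, "ry": 0, "rz": 0}, {"tx": 0, "ty": 0, "tz": 0, "rx": 0, "ry": 0, "rz": 0}])

```text
time: 26.0
tool_pos: [567.1, 136.0, 134.4]
tcp_rot: [3.141, 0.0, 1.766]
contact_force: [-0.8, -0.1, 0.2]
grip_width: 29.9
finger_force: 0.0
```

carry_out(plan=[{"tx": 0.3, "ty": 0, "tz": -20, "rx": 0, "ry": 0, "rz": 0}, {"tx": 0, "ty": 0, "tz": -20, "rx": 0, "ry": 0, "rz": 0}, {"tx": 0, "ty": 0, "tz": -13, "rx": 0, "ry": 0, "rz": 0}, {"tx": 0, "ty": 0, "tz": 0, "rx": 0, "ry": 0, "rz": 0}, {"tx": 0, "ty": 0, "tz": 0, "rx": 0, "ry": 0, "rz": 0}])

```text
time: 26.5
tool_pos: [567.7, 136.1, 81.6]
tcp_rot: [3.141, 0.0, 1.768]
contact_force: [0.4, 0.3, 0.4]
grip_width: 30.3
finger_force: 0.0
```

carry_out(plan=[{"tx": 0, "ty": 0, "tz": 0, "rx": 0, "ry": 0, "rz": 0}, {"tx": 0, "ty": 0, "tz": 0, "rx": 0, "ry": 0, "rz": 0}, {"tx": 0, "ty": 0, "tz": 0, "rx": 0, "ry": 0, "rz": 0}, {"tx": 0, "ty": 0, "tz": 0, "rx": 0, "ry": 0, "rz": 0}], gripper=1)

```text
time: 26.9
tool_pos: [567.8, 136.5, 81.8]
tcp_rot: [3.14, 0.0, 1.769]
contact_force: [0.3, 0.0, 2.5]
grip_width: 11.4
finger_force: 29.9
```

carry_out(plan=[{"tx": 0, "ty": 0, "tz": 0.4, "rx": 0, "ry": 0, "rz": 0.14}, {"tx": 0, "ty": 0, "tz": 0.5, "rx": 0, "ry": 0, "rz": 0.14}, {"tx": 0, "ty": 0, "tz": 0.5, "rx": 0, "ry": 0, "rz": 0.14}, {"tx": 0, "ty": 0, "tz": 0.3, "rx": 0, "ry": 0, "rz": -0.14}, {"tx": 0, "ty": 0, "tz": 0.4, "rx": 0, "ry": 0, "rz": -0.14}, {"tx": 0, "ty": 0, "tz": 0.5, "rx": 0, "ry": 0, "rz": -0.14}, {"tx": 0, "ty": 0, "tz": 0.5, "rx": 0, "ry": 0, "rz": -0.14}, {"tx": 0, "ty": 0, "tz": 0.5, "rx": 0, "ry": 0, "rz": -0.14}, {"tx": 0, "ty": 0, "tz": 0.5, "rx": 0, "ry": 0, "rz": -0.14}])

```text
time: 27.8
tool_pos: [566.9, 136.2, 83.7]
tcp_rot: [-3.14, 0.001, 1.343]
contact_force: [2.8, -1.7, -8.6]
grip_width: 11.5
finger_force: 29.8
```

carry_out(plan=[{"tx": 0, "ty": 0, "tz": 0, "rx": 0, "ry": 0, "rz": 0.14}, {"tx": 0, "ty": 0, "tz": 0.3, "rx": 0, "ry": 0, "rz": 0.14}, {"tx": 0, "ty": 0, "tz": 0.4, "rx": 0, "ry": 0, "rz": 0.14}, {"tx": 0, "ty": 0, "tz": 0.5, "rx": 0, "ry": 0, "rz": 0.14}, {"tx": 0, "ty": 0, "tz": 0.5, "rx": 0, "ry": 0, "rz": 0.14}, {"tx": 0, "ty": 0, "tz": 0.5, "rx": 0, "ry": 0, "rz": 0.14}, {"tx": 0, "ty": 0, "tz": 0.1, "rx": 0, "ry": 0, "rz": -0.14}, {"tx": 0, "ty": 0, "tz": 0.3, "rx": 0, "ry": 0, "rz": -0.14}, {"tx": 0, "ty": 0, "tz": 0.5, "rx": 0, "ry": 0, "rz": -0.14}, {"tx": 0, "ty": 0, "tz": 0.5, "rx": 0, "ry": 0, "rz": -0.14}, {"tx": 0, "ty": 0, "tz": 0.5, "rx": 0, "ry": 0, "rz": -0.14}, {"tx": 0, "ty": 0, "tz": 0.5, "rx": 0, "ry": 0, "rz": -0.14}])

```text
time: 29.0
tool_pos: [566.8, 136.3, 88.2]
tcp_rot: [-3.14, 0.001, 1.343]
contact_force: [1.8, -0.9, -9.1]
grip_width: 11.4
finger_force: 29.8
```

carry_out(plan=[{"tx": 0, "ty": 0, "tz": 0.1, "rx": 0, "ry": 0, "rz": 0.14}, {"tx": 0, "ty": 0, "tz": 0.4, "rx": 0, "ry": 0, "rz": 0.14}, {"tx": 0, "ty": 0, "tz": 0.5, "rx": 0, "ry": 0, "rz": 0.14}, {"tx": 0, "ty": 0, "tz": 0.5, "rx": 0, "ry": 0, "rz": 0.14}, {"tx": 0, "ty": 0, "tz": 0.5, "rx": 0, "ry": 0, "rz": 0.14}, {"tx": 0, "ty": 0, "tz": 0.5, "rx": 0, "ry": 0, "rz": 0.14}, {"tx": 0, "ty": 0, "tz": 0.1, "rx": 0, "ry": 0, "rz": -0.14}, {"tx": 0, "ty": 0, "tz": 0.4, "rx": 0, "ry": 0, "rz": -0.14}, {"tx": 0, "ty": 0, "tz": 0.5, "rx": 0, "ry": 0, "rz": -0.14}, {"tx": 0, "ty": 0, "tz": 0.5, "rx": 0, "ry": 0, "rz": -0.14}, {"tx": 0, "ty": 0, "tz": 0.5, "rx": 0, "ry": 0, "rz": -0.14}, {"tx": 0, "ty": 0, "tz": 0.5, "rx": 0, "ry": 0, "rz": -0.14}])

```text
time: 30.2
tool_pos: [566.9, 136.3, 93.5]
tcp_rot: [-3.14, 0.001, 1.343]
contact_force: [1.3, -0.1, -8.6]
grip_width: 11.9
finger_force: 29.9
```

carry_out(plan=[{"tx": 0, "ty": 0, "tz": 0.1, "rx": 0, "ry": 0, "rz": 0.14}, {"tx": 0, "ty": 0, "tz": 0.4, "rx": 0, "ry": 0, "rz": 0.14}, {"tx": 0, "ty": 0, "tz": 0.5, "rx": 0, "ry": 0, "rz": 0.14}, {"tx": 0, "ty": 0, "tz": 0.5, "rx": 0, "ry": 0, "rz": 0.14}, {"tx": 0, "ty": 0, "tz": 0.5, "rx": 0, "ry": 0, "rz": 0.14}, {"tx": 0, "ty": 0, "tz": 0.5, "rx": 0, "ry": 0, "rz": 0.14}, {"tx": 0, "ty": 0, "tz": 0.2, "rx": 0, "ry": 0, "rz": -0.14}, {"tx": 0, "ty": 0, "tz": 0.4, "rx": 0, "ry": 0, "rz": -0.14}, {"tx": 0, "ty": 0, "tz": 0.5, "rx": 0, "ry": 0, "rz": -0.14}, {"tx": 0, "ty": 0, "tz": 0.5, "rx": 0, "ry": 0, "rz": -0.14}, {"tx": 0, "ty": 0, "tz": 0.5, "rx": 0, "ry": 0, "rz": -0.14}, {"tx": 0, "ty": 0, "tz": 0.5, "rx": 0, "ry": 0, "rz": -0.14}])

```text
time: 31.4
tool_pos: [567.5, 136.4, 98.9]
tcp_rot: [3.142, 0.0, 1.343]
contact_force: [3.0, 1.2, -2.3]
grip_width: 11.9
finger_force: 29.9
```

carry_out(plan=[{"tx": 0, "ty": 0, "tz": 0.4, "rx": 0, "ry": 0, "rz": 0.14}, {"tx": 0, "ty": 0, "tz": 0.5, "rx": 0, "ry": 0, "rz": 0.14}, {"tx": 0, "ty": 0, "tz": 0.5, "rx": 0, "ry": 0, "rz": 0.14}, {"tx": 0, "ty": 0, "tz": 0.5, "rx": 0, "ry": 0, "rz": 0}, {"tx": 0, "ty": 0, "tz": 0.5, "rx": 0, "ry": 0, "rz": 0}, {"tx": 0, "ty": 0, "tz": 0, "rx": 0, "ry": 0, "rz": 0}])

```text
time: 32.0
tool_pos: [567.3, 136.5, 102.2]
tcp_rot: [3.142, -0.0, 1.766]
contact_force: [0.3, -0.3, -1.0]
grip_width: 12.1
finger_force: 29.9
```

```bash
python3 - <<'E'
from h import *
shot("side","s12"); st()
E
python3 tray.py s12
```

```text
{'time': 32.05, 'tool_pos': [567.24, 136.493, 102.174], 'tcp_rot': [-3.142, 0.0, 1.767], 'contact_force': [-0.365, -0.451, -1.179], 'grip_width': 12.324, 'finger_force': 29.908, 'joint_positions': [0.105, 0.568, 1.524, -0.0, 1.05, -0.091]}
tray [ 512.9 -187.4] yaw 0.108 L,W 291 104
 slot 1 [502.9 -94.9] TCP target [492.9 -96. ]
 slot 2 [ 509.6 -156.5] TCP target [ 499.6 -157.6]
 slot 3 [ 516.2 -218.2] TCP target [ 506.3 -219.3]
 slot 4 [ 522.9 -279.8] TCP target [ 513.  -280.9]
```

carry_out(plan=[{"tx": 0, "ty": 0, "tz": 10, "rx": 0, "ry": 0, "rz": 0}, {"tx": 0, "ty": 0, "tz": 30, "rx": 0, "ry": 0, "rz": 0}, {"tx": 0, "ty": 0, "tz": 30, "rx": 0, "ry": 0, "rz": 0}, {"tx": -4.9, "ty": -30, "tz": 0, "rx": 0, "ry": 0, "rz": -0.138}, {"tx": -4.9, "ty": -30, "tz": 0, "rx": 0, "ry": 0, "rz": -0.138}, {"tx": -4.9, "ty": -30, "tz": 0, "rx": 0, "ry": 0, "rz": -0.138}, {"tx": -4.9, "ty": -30, "tz": 0, "rx": 0, "ry": 0, "rz": -0.138}, {"tx": -4.9, "ty": -30, "tz": 0, "rx": 0, "ry": 0, "rz": -0.138}, {"tx": -4.9, "ty": -30, "tz": 0, "rx": 0, "ry": 0, "rz": -0.138}, {"tx": -4.9, "ty": -30, "tz": 0, "rx": 0, "ry": 0, "rz": -0.138}, {"tx": -4.9, "ty": -30, "tz": 0, "rx": 0, "ry": 0, "rz": -0.138}, {"tx": -4.9, "ty": -30, "tz": 0, "rx": 0, "ry": 0, "rz": -0.138}])

```text
time: 33.25
tool_pos: [522.9, -134.7, 173.1]
tcp_rot: [3.141, -0.0, 0.52]
contact_force: [0.4, -0.6, -0.6]
grip_width: 11.9
finger_force: 29.9
```

carry_out(plan=[{"tx": -4.9, "ty": -30.5, "tz": 0, "rx": 0, "ry": 0, "rz": -0.138}, {"tx": -4.9, "ty": -30.5, "tz": 0, "rx": 0, "ry": 0, "rz": -0.138}, {"tx": -4.9, "ty": -30.5, "tz": 0, "rx": 0, "ry": 0, "rz": -0.138}, {"tx": 0, "ty": 0, "tz": -15, "rx": -0.0125, "ry": 0.124, "rz": 0}, {"tx": 0, "ty": 0, "tz": -15, "rx": -0.0125, "ry": 0.124, "rz": 0}, {"tx": 0, "ty": 0, "tz": -15, "rx": -0.0125, "ry": 0.124, "rz": 0}, {"tx": 0, "ty": 0, "tz": -25, "rx": -0.0125, "ry": 0.124, "rz": 0}, {"tx": 0, "ty": 0, "tz": 0, "rx": 0, "ry": 0, "rz": 0}, {"tx": 0, "ty": 0, "tz": 0, "rx": 0, "ry": 0, "rz": 0}])

```text
time: 34.15
tool_pos: [508.5, -224.7, 101.5]
tcp_rot: [-3.134, 0.498, 0.115]
contact_force: [-0.8, -0.9, 0.0]
grip_width: 11.7
finger_force: 29.9
```

```bash
python3 - <<'E'
from h import *
shot("side","s13"); st()
a=cv2.imread("pics/s12.png").astype(int);b=cv2.imread("pics/s13.png").astype(int)
d=np.abs(a-b).max(2); print([(r,int((d[r:r+10,200:300]>40).sum())) for r in range(225,320,10)])
E
```

```text
{'time': 34.2, 'tool_pos': [508.902, -225.283, 103.875], 'tcp_rot': [-3.136, 0.495, 0.113], 'contact_force': [0.542, -0.425, -0.013], 'grip_width': 11.894, 'finger_force': 29.908, 'joint_positions': [-0.419, 0.788, 1.198, -0.239, 1.592, 1.088]}
[(225, 164), (235, 373), (245, 160), (255, 135), (265, 202), (275, 143), (285, 25), (295, 0), (305, 0), (315, 0)]
```

carry_out(plan=[{"tx": 0, "ty": 0, "tz": -20, "rx": 0, "ry": 0, "rz": 0}, {"tx": 0, "ty": 0, "tz": -20, "rx": 0, "ry": 0, "rz": 0}, {"tx": 0, "ty": 0, "tz": -8, "rx": 0, "ry": 0, "rz": 0}, {"tx": 0, "ty": 0, "tz": 0, "rx": 0, "ry": 0, "rz": 0}])

```text
time: 34.6
tool_pos: [508.5, -225.5, 56.4]
tcp_rot: [-3.137, 0.495, 0.113]
contact_force: [-0.5, 0.2, 0.0]
grip_width: 12.1
finger_force: 29.9
```

carry_out(plan=[{"tx": 0, "ty": 0, "tz": 0, "rx": 0, "ry": 0, "rz": 0}, {"tx": 0, "ty": 0, "tz": 0, "rx": 0, "ry": 0, "rz": 0}, {"tx": 0, "ty": 0, "tz": 0, "rx": 0, "ry": 0, "rz": 0}, {"tx": 0, "ty": 0, "tz": 0, "rx": 0, "ry": 0, "rz": 0}, {"tx": 0, "ty": 0, "tz": 20, "rx": 0, "ry": 0, "rz": 0}, {"tx": 0, "ty": 0, "tz": 40, "rx": 0, "ry": 0, "rz": 0}, {"tx": 0, "ty": 0, "tz": 40, "rx": 0, "ry": 0, "rz": 0}, {"tx": 4.5, "ty": 24, "tz": 0, "rx": 0.0125, "ry": -0.124, "rz": 0}, {"tx": 4.5, "ty": 24, "tz": 0, "rx": 0.0125, "ry": -0.124, "rz": 0}, {"tx": 4.5, "ty": 24, "tz": 0, "rx": 0.0125, "ry": -0.124, "rz": 0}, {"tx": 4.5, "ty": 24, "tz": 0, "rx": 0.0125, "ry": -0.124, "rz": 0}], gripper=0.67)

```text
time: 35.7
tool_pos: [527.0, -128.2, 155.1]
tcp_rot: [3.141, -0.006, 0.112]
contact_force: [-1.0, 0.5, -0.3]
grip_width: 30.3
finger_force: 0.0
```

carry_out(plan=[{"tx": 4.3, "ty": 17.5, "tz": 0, "rx": 0, "ry": 0, "rz": 0.138}, {"tx": 4.3, "ty": 17.5, "tz": 0, "rx": 0, "ry": 0, "rz": 0.138}, {"tx": 4.3, "ty": 17.5, "tz": 0, "rx": 0, "ry": 0, "rz": 0.138}, {"tx": 4.3, "ty": 17.5, "tz": 0, "rx": 0, "ry": 0, "rz": 0.138}, {"tx": 4.3, "ty": 17.5, "tz": 0, "rx": 0, "ry": 0, "rz": 0.138}, {"tx": 4.3, "ty": 17.5, "tz": 0, "rx": 0, "ry": 0, "rz": 0.138}, {"tx": 4.3, "ty": 17.5, "tz": 0, "rx": 0, "ry": 0, "rz": 0.138}, {"tx": 4.3, "ty": 17.5, "tz": 0, "rx": 0, "ry": 0, "rz": 0.138}, {"tx": 4.3, "ty": 17.5, "tz": 0, "rx": 0, "ry": 0, "rz": 0.138}, {"tx": 4.3, "ty": 17.5, "tz": -10, "rx": 0, "ry": 0, "rz": 0.138}, {"tx": 4.3, "ty": 17.5, "tz": -10, "rx": 0, "ry": 0, "rz": 0.138}, {"tx": 4.3, "ty": 17.5, "tz": 0, "rx": 0, "ry": 0, "rz": 0.138}])

```text
time: 36.9
tool_pos: [577.3, 81.7, 132.9]
tcp_rot: [-3.139, -0.0, 1.775]
contact_force: [-0.1, -0.1, -0.3]
grip_width: 30.9
finger_force: 0.0
```

carry_out(plan=[{"tx": 0, "ty": 0, "tz": 0, "rx": 0, "ry": 0, "rz": 0}, {"tx": 0, "ty": 0, "tz": 0, "rx": 0, "ry": 0, "rz": 0}])

```text
time: 37.1
tool_pos: [578.1, 81.0, 134.3]
tcp_rot: [3.142, 0.0, 1.767]
contact_force: [0.0, 0.3, 0.8]
grip_width: 30.6
finger_force: 0.0
```

```bash
python3 - <<'E'
from h import *
shot("side","s14"); st()
im=cv2.imread("pics/s14.png"); hsv=cv2.cvtColor(im,cv2.COLOR_BGR2HSV)
m=cv2.inRange(hsv,(8,110,110),(30,255,255)); m[:225]=0
n,l,S,C=cv2.connectedComponentsWithStats(m); print([(S[i,4],C[i].round(),ray("s14",C[i],12)[0,:2].round()) for i in range(1,n) if S[i,4]>15])
E
python3 tray.py s14
```

```text
{'time': 37.15, 'tool_pos': [578.051, 80.583, 134.334], 'tcp_rot': [3.141, 0.0, 1.766], 'contact_force': [-0.898, 0.255, -0.202], 'grip_width': 30.51, 'finger_force': 0.0, 'joint_positions': [0.007, 0.532, 1.488, -0.0, 1.122, -0.188]}
[(np.int32(53), array([239., 240.]), array([501., -87.])), (np.int32(62), array([243., 253.]), array([ 508., -152.])), (np.int32(72), array([246., 267.]), array([ 514., -215.]))]
tray [ 512.9 -187.4] yaw 0.108 L,W 292 104
 slot 1 [502.9 -94.9] TCP target [492.9 -96. ]
 slot 2 [ 509.6 -156.5] TCP target [ 499.6 -157.6]
 slot 3 [ 516.2 -218.2] TCP target [ 506.3 -219.3]
 slot 4 [ 522.9 -279.8] TCP target [ 513.  -280.9]
```

Three brass parts lie in slots 1–3. Now cartridge 4.

carry_out(plan=[{"tx": 0.3, "ty": 0, "tz": -20, "rx": 0, "ry": 0, "rz": 0}, {"tx": 0, "ty": 0, "tz": -20, "rx": 0, "ry": 0, "rz": 0}, {"tx": 0, "ty": 0, "tz": -13, "rx": 0, "ry": 0, "rz": 0}, {"tx": 0, "ty": 0, "tz": 0, "rx": 0, "ry": 0, "rz": 0}, {"tx": 0, "ty": 0, "tz": 0, "rx": 0, "ry": 0, "rz": 0}])

```text
time: 37.65
tool_pos: [578.7, 80.6, 81.6]
tcp_rot: [3.141, 0.0, 1.768]
contact_force: [-0.1, 0.6, 0.5]
grip_width: 30.1
finger_force: 0.0
```

carry_out(plan=[{"tx": 0, "ty": 0, "tz": 0, "rx": 0, "ry": 0, "rz": 0}, {"tx": 0, "ty": 0, "tz": 0, "rx": 0, "ry": 0, "rz": 0}, {"tx": 0, "ty": 0, "tz": 0, "rx": 0, "ry": 0, "rz": 0}, {"tx": 0, "ty": 0, "tz": 0, "rx": 0, "ry": 0, "rz": 0}], gripper=1)

```text
time: 38.05
tool_pos: [578.9, 81.0, 82.0]
tcp_rot: [3.14, 0.0, 1.769]
contact_force: [1.2, -0.4, 3.0]
grip_width: 11.9
finger_force: 29.9
```

carry_out(plan=[{"tx": 0, "ty": 0, "tz": 0.4, "rx": 0, "ry": 0, "rz": 0.14}, {"tx": 0, "ty": 0, "tz": 0.4, "rx": 0, "ry": 0, "rz": 0.14}, {"tx": 0, "ty": 0, "tz": 0.4, "rx": 0, "ry": 0, "rz": 0.14}, {"tx": 0, "ty": 0, "tz": 0.2, "rx": 0, "ry": 0, "rz": -0.14}, {"tx": 0, "ty": 0, "tz": 0.4, "rx": 0, "ry": 0, "rz": -0.14}, {"tx": 0, "ty": 0, "tz": 0.4, "rx": 0, "ry": 0, "rz": -0.14}, {"tx": 0, "ty": 0, "tz": 0.5, "rx": 0, "ry": 0, "rz": -0.14}, {"tx": 0, "ty": 0, "tz": 0.5, "rx": 0, "ry": 0, "rz": -0.14}, {"tx": 0, "ty": 0, "tz": 0.4, "rx": 0, "ry": 0, "rz": -0.14}])

```text
time: 38.95
tool_pos: [577.8, 80.9, 83.6]
tcp_rot: [-3.14, 0.001, 1.343]
contact_force: [1.6, -0.4, -9.0]
grip_width: 11.5
finger_force: 29.8
```

carry_out(plan=[{"tx": 0, "ty": 0, "tz": -0.2, "rx": 0, "ry": 0, "rz": 0.14}, {"tx": 0, "ty": 0, "tz": 0.2, "rx": 0, "ry": 0, "rz": 0.14}, {"tx": 0, "ty": 0, "tz": 0.4, "rx": 0, "ry": 0, "rz": 0.14}, {"tx": 0, "ty": 0, "tz": 0.5, "rx": 0, "ry": 0, "rz": 0.14}, {"tx": 0, "ty": 0, "tz": 0.5, "rx": 0, "ry": 0, "rz": 0.14}, {"tx": 0, "ty": 0, "tz": 0.4, "rx": 0, "ry": 0, "rz": 0.14}, {"tx": 0, "ty": 0, "tz": 0, "rx": 0, "ry": 0, "rz": -0.14}, {"tx": 0, "ty": 0, "tz": 0.3, "rx": 0, "ry": 0, "rz": -0.14}, {"tx": 0, "ty": 0, "tz": 0.4, "rx": 0, "ry": 0, "rz": -0.14}, {"tx": 0, "ty": 0, "tz": 0.5, "rx": 0, "ry": 0, "rz": -0.14}, {"tx": 0, "ty": 0, "tz": 0.5, "rx": 0, "ry": 0, "rz": -0.14}, {"tx": 0, "ty": 0, "tz": 0.4, "rx": 0, "ry": 0, "rz": -0.14}])

```text
time: 40.15
tool_pos: [577.7, 80.9, 87.3]
tcp_rot: [-3.14, 0.001, 1.343]
contact_force: [2.1, -0.2, -8.5]
grip_width: 11.7
finger_force: 29.8
```

carry_out(plan=[{"tx": 0, "ty": 0, "tz": 0, "rx": 0, "ry": 0, "rz": 0.14}, {"tx": 0, "ty": 0, "tz": 0.4, "rx": 0, "ry": 0, "rz": 0.14}, {"tx": 0, "ty": 0, "tz": 0.5, "rx": 0, "ry": 0, "rz": 0.14}, {"tx": 0, "ty": 0, "tz": 0.5, "rx": 0, "ry": 0, "rz": 0.14}, {"tx": 0, "ty": 0, "tz": 0.5, "rx": 0, "ry": 0, "rz": 0.14}, {"tx": 0, "ty": 0, "tz": 0.5, "rx": 0, "ry": 0, "rz": 0.14}, {"tx": 0, "ty": 0, "tz": 0.1, "rx": 0, "ry": 0, "rz": -0.14}, {"tx": 0, "ty": 0, "tz": 0.4, "rx": 0, "ry": 0, "rz": -0.14}, {"tx": 0, "ty": 0, "tz": 0.5, "rx": 0, "ry": 0, "rz": -0.14}, {"tx": 0, "ty": 0, "tz": 0.5, "rx": 0, "ry": 0, "rz": -0.14}, {"tx": 0, "ty": 0, "tz": 0.5, "rx": 0, "ry": 0, "rz": -0.14}, {"tx": 0, "ty": 0, "tz": 0.5, "rx": 0, "ry": 0, "rz": -0.14}])

```text
time: 41.35
tool_pos: [577.7, 81.0, 92.3]
tcp_rot: [-3.14, 0.001, 1.343]
contact_force: [1.5, -0.1, -7.5]
grip_width: 11.9
finger_force: 29.8
```

carry_out(plan=[{"tx": 0, "ty": 0, "tz": 0.1, "rx": 0, "ry": 0, "rz": 0.14}, {"tx": 0, "ty": 0, "tz": 0.4, "rx": 0, "ry": 0, "rz": 0.14}, {"tx": 0, "ty": 0, "tz": 0.5, "rx": 0, "ry": 0, "rz": 0.14}, {"tx": 0, "ty": 0, "tz": 0.5, "rx": 0, "ry": 0, "rz": 0.14}, {"tx": 0, "ty": 0, "tz": 0.5, "rx": 0, "ry": 0, "rz": 0.14}, {"tx": 0, "ty": 0, "tz": 0.5, "rx": 0, "ry": 0, "rz": 0.14}, {"tx": 0, "ty": 0, "tz": 0.2, "rx": 0, "ry": 0, "rz": -0.14}, {"tx": 0, "ty": 0, "tz": 0.4, "rx": 0, "ry": 0, "rz": -0.14}, {"tx": 0, "ty": 0, "tz": 0.5, "rx": 0, "ry": 0, "rz": -0.14}, {"tx": 0, "ty": 0, "tz": 0.5, "rx": 0, "ry": 0, "rz": -0.14}, {"tx": 0, "ty": 0, "tz": 0.5, "rx": 0, "ry": 0, "rz": -0.14}, {"tx": 0, "ty": 0, "tz": 0.5, "rx": 0, "ry": 0, "rz": -0.14}])

```text
time: 42.55
tool_pos: [577.8, 81.0, 97.7]
tcp_rot: [-3.14, 0.001, 1.343]
contact_force: [0.7, -0.8, -5.5]
grip_width: 11.8
finger_force: 29.8
```

carry_out(plan=[{"tx": 0, "ty": 0, "tz": 0.3, "rx": 0, "ry": 0, "rz": 0.14}, {"tx": 0, "ty": 0, "tz": 0.5, "rx": 0, "ry": 0, "rz": 0.14}, {"tx": 0, "ty": 0, "tz": 0.5, "rx": 0, "ry": 0, "rz": 0.14}, {"tx": 0, "ty": 0, "tz": 0.5, "rx": 0, "ry": 0, "rz": 0.14}, {"tx": 0, "ty": 0, "tz": 0.5, "rx": 0, "ry": 0, "rz": 0.14}, {"tx": 0, "ty": 0, "tz": 0.5, "rx": 0, "ry": 0, "rz": 0.14}, {"tx": 0, "ty": 0, "tz": 0.3, "rx": 0, "ry": 0, "rz": -0.14}, {"tx": 0, "ty": 0, "tz": 0.3, "rx": 0, "ry": 0, "rz": -0.14}, {"tx": 0, "ty": 0, "tz": 0.3, "rx": 0, "ry": 0, "rz": -0.14}, {"tx": 0, "ty": 0, "tz": 0, "rx": 0, "ry": 0, "rz": 0}])

```text
time: 43.55
tool_pos: [578.3, 81.1, 102.3]
tcp_rot: [-3.141, -0.0, 1.768]
contact_force: [-0.2, -0.3, -1.6]
grip_width: 12.1
finger_force: 29.9
```

```bash
python3 - <<'E'
from h import *
shot("side","s15"); st()
E
python3 tray.py s15
```

```text
{'time': 43.6, 'tool_pos': [578.276, 81.029, 102.319], 'tcp_rot': [-3.141, -0.0, 1.772], 'contact_force': [0.024, 0.609, -1.319], 'grip_width': 11.672, 'finger_force': 29.855, 'joint_positions': [0.008, 0.569, 1.522, 0.0, 1.051, -0.193]}
tray [ 513.  -187.3] yaw 0.108 L,W 292 103
 slot 1 [503.  -94.9] TCP target [493. -96.]
 slot 2 [ 509.6 -156.5] TCP target [ 499.7 -157.6]
 slot 3 [ 516.3 -218.2] TCP target [ 506.4 -219.2]
 slot 4 [ 523.  -279.8] TCP target [ 513.1 -280.9]
```

carry_out(plan=[{"tx": 0, "ty": 0, "tz": 10, "rx": 0, "ry": 0, "rz": 0}, {"tx": 0, "ty": 0, "tz": 30, "rx": 0, "ry": 0, "rz": 0}, {"tx": 0, "ty": 0, "tz": 30, "rx": 0, "ry": 0, "rz": 0}, {"tx": -5.3, "ty": -30.5, "tz": 0, "rx": 0, "ry": 0, "rz": -0.138}, {"tx": -5.3, "ty": -30.5, "tz": 0, "rx": 0, "ry": 0, "rz": -0.138}, {"tx": -5.3, "ty": -30.5, "tz": 0, "rx": 0, "ry": 0, "rz": -0.138}, {"tx": -5.3, "ty": -30.5, "tz": 0, "rx": 0, "ry": 0, "rz": -0.138}, {"tx": -5.3, "ty": -30.5, "tz": 0, "rx": 0, "ry": 0, "rz": -0.138}, {"tx": -5.3, "ty": -30.5, "tz": 0, "rx": 0, "ry": 0, "rz": -0.138}, {"tx": -5.3, "ty": -30.5, "tz": 0, "rx": 0, "ry": 0, "rz": -0.138}, {"tx": -5.3, "ty": -30.5, "tz": 0, "rx": 0, "ry": 0, "rz": -0.138}, {"tx": -5.3, "ty": -30.5, "tz": 0, "rx": 0, "ry": 0, "rz": -0.138}])

```text
time: 44.8
tool_pos: [530.3, -194.7, 173.2]
tcp_rot: [3.141, -0.0, 0.524]
contact_force: [0.6, -0.4, -0.8]
grip_width: 11.6
finger_force: 29.9
```

carry_out(plan=[{"tx": -5.3, "ty": -31, "tz": 0, "rx": 0, "ry": 0, "rz": -0.138}, {"tx": -5.3, "ty": -31, "tz": 0, "rx": 0, "ry": 0, "rz": -0.138}, {"tx": -5.3, "ty": -31, "tz": 0, "rx": 0, "ry": 0, "rz": -0.138}, {"tx": 0, "ty": 0, "tz": -15, "rx": -0.0125, "ry": 0.124, "rz": 0}, {"tx": 0, "ty": 0, "tz": -15, "rx": -0.0125, "ry": 0.124, "rz": 0}, {"tx": 0, "ty": 0, "tz": -15, "rx": -0.0125, "ry": 0.124, "rz": 0}, {"tx": 0, "ty": 0, "tz": -25, "rx": -0.0125, "ry": 0.124, "rz": 0}, {"tx": 0, "ty": 0, "tz": 0, "rx": 0, "ry": 0, "rz": 0}, {"tx": 0, "ty": 0, "tz": 0, "rx": 0, "ry": 0, "rz": 0}])

```text
time: 45.7
tool_pos: [514.8, -286.1, 101.6]
tcp_rot: [-3.132, 0.498, 0.118]
contact_force: [-1.0, -0.3, -0.7]
grip_width: 11.7
finger_force: 29.9
```

```bash
python3 - <<'E'
from h import *
im=shot("side","s16"); st()
a=cv2.imread("pics/s15.png").astype(int);b=cv2.imread("pics/s16.png").astype(int)
d=np.abs(a-b).max(2); print([(r,int((d[r:r+10,200:300]>40).sum())) for r in range(225,320,10)])
cv2.imwrite("pics/v16.png",cv2.resize(im[200:320,180:330,::-1],(600,480),interpolation=cv2.INTER_CUBIC))
E
```

```text
{'time': 45.75, 'tool_pos': [515.174, -286.914, 104.127], 'tcp_rot': [-3.136, 0.495, 0.115], 'contact_force': [-0.218, -0.206, -0.611], 'grip_width': 11.7, 'finger_force': 29.854, 'joint_positions': [-0.494, 0.837, 1.095, -0.27, 1.627, 1.006]}
[(225, 63), (235, 154), (245, 361), (255, 229), (265, 214), (275, 203), (285, 42), (295, 0), (305, 0), (315, 0)]
```

carry_out(plan=[{"tx": 0, "ty": 0, "tz": -20, "rx": 0, "ry": 0, "rz": 0}, {"tx": 0, "ty": 0, "tz": -20, "rx": 0, "ry": 0, "rz": 0}, {"tx": 0, "ty": 0, "tz": -8, "rx": 0, "ry": 0, "rz": 0}, {"tx": 0, "ty": 0, "tz": 0, "rx": 0, "ry": 0, "rz": 0}])

```text
time: 46.15
tool_pos: [514.7, -287.1, 56.7]
tcp_rot: [-3.137, 0.495, 0.113]
contact_force: [0.0, 0.1, -0.3]
grip_width: 11.2
finger_force: 29.9
```

carry_out(plan=[{"tx": 0, "ty": 0, "tz": 0, "rx": 0, "ry": 0, "rz": 0}, {"tx": 0, "ty": 0, "tz": 0, "rx": 0, "ry": 0, "rz": 0}, {"tx": 0, "ty": 0, "tz": 0, "rx": 0, "ry": 0, "rz": 0}, {"tx": 0, "ty": 0, "tz": 0, "rx": 0, "ry": 0, "rz": 0}, {"tx": 0, "ty": 0, "tz": 20, "rx": 0, "ry": 0, "rz": 0}, {"tx": 0, "ty": 0, "tz": 40, "rx": 0, "ry": 0, "rz": 0}, {"tx": 0, "ty": 0, "tz": 40, "rx": 0, "ry": 0, "rz": 0}, {"tx": 0, "ty": 30, "tz": 0, "rx": 0.0125, "ry": -0.124, "rz": 0}, {"tx": 0, "ty": 40, "tz": 0, "rx": 0.0125, "ry": -0.124, "rz": 0}, {"tx": 0, "ty": 40, "tz": 0, "rx": 0.0125, "ry": -0.124, "rz": 0}, {"tx": 0, "ty": 40, "tz": 0, "rx": 0.0125, "ry": -0.124, "rz": 0}], gripper=0.67)

```text
time: 47.25
tool_pos: [515.0, -135.2, 155.2]
tcp_rot: [3.141, -0.006, 0.112]
contact_force: [-0.4, 0.8, 0.5]
grip_width: 30.0
finger_force: 0.0
```

carry_out(plan=[{"tx": -2.3, "ty": 23.5, "tz": 0, "rx": 0, "ry": 0, "rz": 0.138}, {"tx": -2.3, "ty": 23.5, "tz": 0, "rx": 0, "ry": 0, "rz": 0.138}, {"tx": -2.3, "ty": 23.5, "tz": 0, "rx": 0, "ry": 0, "rz": 0.138}, {"tx": -2.3, "ty": 23.5, "tz": 0, "rx": 0, "ry": 0, "rz": 0.138}, {"tx": -2.3, "ty": 23.5, "tz": 0, "rx": 0, "ry": 0, "rz": 0.138}, {"tx": -2.3, "ty": 23.5, "tz": 0, "rx": 0, "ry": 0, "rz": 0.138}, {"tx": -2.3, "ty": 23.5, "tz": 0, "rx": 0, "ry": 0, "rz": 0.138}, {"tx": -2.3, "ty": 23.5, "tz": 0, "rx": 0, "ry": 0, "rz": 0.138}, {"tx": -2.3, "ty": 23.5, "tz": 0, "rx": 0, "ry": 0, "rz": 0.138}, {"tx": -2.3, "ty": 23.5, "tz": 0, "rx": 0, "ry": 0, "rz": 0.138}, {"tx": -2.3, "ty": 23.5, "tz": 0, "rx": 0, "ry": 0, "rz": 0.138}, {"tx": -2.3, "ty": 23.5, "tz": 0, "rx": 0, "ry": 0, "rz": 0.138}])

```text
time: 48.45
tool_pos: [487.1, 146.5, 154.6]
tcp_rot: [3.141, 0.0, 1.775]
contact_force: [0.0, -0.6, 1.2]
grip_width: 30.1
finger_force: 0.0
```

carry_out(plan=[{"tx": 0, "ty": 0, "tz": -10, "rx": 0, "ry": 0, "rz": 0}, {"tx": 0, "ty": 0, "tz": 0, "rx": 0, "ry": 0, "rz": 0}, {"tx": 0, "ty": 0, "tz": 0, "rx": 0, "ry": 0, "rz": 0}])

```text
time: 48.75
tool_pos: [487.0, 144.7, 144.0]
tcp_rot: [-3.141, 0.0, 1.767]
contact_force: [-0.1, 0.5, -0.1]
grip_width: 30.1
finger_force: 0.0
```

```bash
python3 - <<'E'
from h import *
im=shot("side","s17"); st()
w=shot("wrist","w17")
im=im[:,:,::-1];w=w[:,:,::-1]
cv2.imwrite("pics/v17.png",np.hstack([cv2.resize(im[215:315,195:305],(400,364),interpolation=cv2.INTER_CUBIC),cv2.resize(w[60:320,110:396],(400,364))]))
E
python3 tray.py s17
```

```text
{'time': 48.8, 'tool_pos': [487.298, 144.625, 144.279], 'tcp_rot': [-3.141, 0.0, 1.766], 'contact_force': [-0.362, 0.436, 0.517], 'grip_width': 30.362, 'finger_force': 0.0, 'joint_positions': [0.138, 0.396, 1.69, -0.0, 1.056, -0.058]}
tray [ 512.9 -187.4] yaw 0.108 L,W 291 104
 slot 1 [502.9 -94.9] TCP target [492.9 -96. ]
 slot 2 [ 509.6 -156.5] TCP target [ 499.6 -157.6]
 slot 3 [ 516.2 -218.2] TCP target [ 506.3 -219.3]
 slot 4 [ 522.9 -279.8] TCP target [ 513.  -280.9]
```

View pics/v17.png

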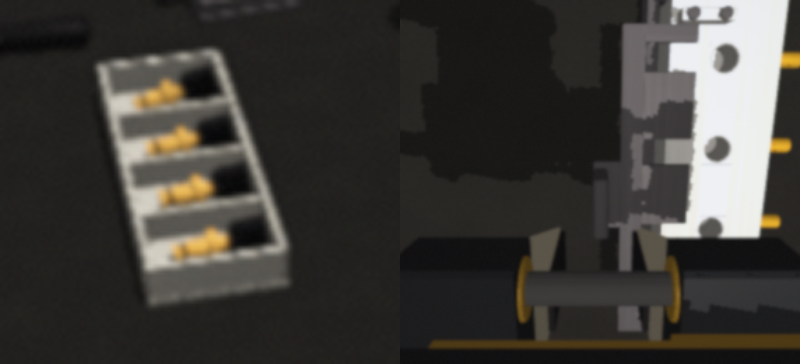

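All four cartridges are in their compartments, and the ports are empty. In the wrist half, the tab at (600,200) is centred between the fingers. Gripping it to push the keeper home.

carry_out(plan=[{"tx": 0.5, "ty": 4, "tz": -15, "rx": 0, "ry": 0, "rz": 0}, {"tx": 0, "ty": 0, "tz": -25, "rx": 0, "ry": 0, "rz": 0}, {"tx": 0, "ty": 0, "tz": -22, "rx": 0, "ry": 0, "rz": 0}, {"tx": 0, "ty": 0, "tz": 0, "rx": 0, "ry": 0, "rz": 0}, {"tx": 0, "ty": 0, "tz": 0, "rx": 0, "ry": 0, "rz": 0}])

```text
time: 49.35
tool_pos: [488.0, 149.0, 82.8]
tcp_rot: [-3.142, 0.0, 1.768]
contact_force: [0.1, 0.2, 0.3]
grip_width: 30.2
finger_force: 0.0
```

carry_out(plan=[{"tx": 0, "ty": 0, "tz": 0, "rx": 0, "ry": 0, "rz": 0}, {"tx": 0, "ty": 0, "tz": 0, "rx": 0, "ry": 0, "rz": 0}, {"tx": 0, "ty": 0, "tz": 0, "rx": 0, "ry": 0, "rz": 0}, {"tx": 0, "ty": 0, "tz": 0, "rx": 0, "ry": 0, "rz": 0}], gripper=1)

```text
time: 49.75
tool_pos: [488.0, 149.5, 83.1]
tcp_rot: [3.14, 0.0, 1.769]
contact_force: [-0.7, 0.1, 3.1]
grip_width: 8.5
finger_force: 30.0
```

carry_out(plan=[{"tx": 7, "ty": 1.4, "tz": 0, "rx": 0, "ry": 0, "rz": 0}, {"tx": 7, "ty": 1.4, "tz": 0, "rx": 0, "ry": 0, "rz": 0}, {"tx": 7, "ty": 1.4, "tz": 0, "rx": 0, "ry": 0, "rz": 0}, {"tx": 5, "ty": 1, "tz": 0, "rx": 0, "ry": 0, "rz": 0}, {"tx": 2, "ty": 0.4, "tz": 0, "rx": 0, "ry": 0, "rz": 0}, {"tx": 0, "ty": 0, "tz": 0, "rx": 0, "ry": 0, "rz": 0}])

```text
time: 50.35
tool_pos: [516.4, 155.1, 83.1]
tcp_rot: [3.14, 0.0, 1.769]
contact_force: [0.5, -1.2, 4.6]
grip_width: 9.0
finger_force: 30.0
```

carry_out(plan=[{"tx": 1, "ty": 0.2, "tz": 0, "rx": 0, "ry": 0, "rz": 0}, {"tx": 1, "ty": 0.2, "tz": 0, "rx": 0, "ry": 0, "rz": 0}, {"tx": 0, "ty": 0, "tz": 0, "rx": 0, "ry": 0, "rz": 0}])

```text
time: 50.65
tool_pos: [517.0, 155.3, 83.1]
tcp_rot: [-3.14, 0.0, 1.769]
contact_force: [-5.2, -1.6, 8.0]
grip_width: 8.7
finger_force: 30.0
```

carry_out(plan=[{"tx": 1, "ty": 0.2, "tz": 0, "rx": 0, "ry": 0, "rz": 0}, {"tx": 1, "ty": 0.2, "tz": 0, "rx": 0, "ry": 0, "rz": 0}, {"tx": 0, "ty": 0, "tz": 0, "rx": 0, "ry": 0, "rz": 0}])

```text
time: 50.95
tool_pos: [517.1, 155.3, 83.1]
tcp_rot: [-3.136, 0.0, 1.769]
contact_force: [-11.8, -4.0, 13.8]
grip_width: 8.5
finger_force: 30.0
```

carry_out(plan=[{"tx": 0, "ty": 0, "tz": 0, "rx": 0, "ry": 0, "rz": 0}, {"tx": 0, "ty": 0, "tz": 0, "rx": 0, "ry": 0, "rz": 0}, {"tx": 0, "ty": 0, "tz": 0, "rx": 0, "ry": 0, "rz": 0}, {"tx": 0, "ty": 0, "tz": 20, "rx": 0, "ry": 0, "rz": 0}, {"tx": 0, "ty": 0, "tz": 40, "rx": 0, "ry": 0, "rz": 0}, {"tx": 10, "ty": -30, "tz": 40, "rx": 0, "ry": 0, "rz": 0}, {"tx": 40, "ty": -29, "tz": 40, "rx": 0, "ry": 0, "rz": 0}, {"tx": 0, "ty": 0, "tz": 25, "rx": 0, "ry": 0, "rz": 0}, {"tx": 0, "ty": 0, "tz": 0, "rx": 0, "ry": 0, "rz": 0}, {"tx": 0, "ty": 0, "tz": 0, "rx": 0, "ry": 0, "rz": 0}], gripper=0.67)

```text
time: 51.95
tool_pos: [560.9, 103.7, 237.7]
tcp_rot: [3.142, -0.0, 1.769]
contact_force: [0.0, 0.6, -0.2]
grip_width: 30.1
finger_force: 0.0
```

```bash
python3 - <<'E'
from h import *
w=shot("wrist","w18"); st(); shot("side","s18")
w=w[:,:,::-1]
cv2.imwrite("pics/v18.png",cv2.resize(w[0:220,150:390],None,fx=2.7,fy=2.7,interpolation=cv2.INTER_CUBIC))
E
python3 tray.py s18
```

```text
{'time': 52.0, 'tool_pos': [560.279, 103.885, 236.854], 'tcp_rot': [-3.14, -0.0, 1.769], 'contact_force': [0.071, -0.297, 0.346], 'grip_width': 30.375, 'finger_force': 0.0, 'joint_positions': [0.049, 0.419, 1.378, 0.0, 1.346, -0.15]}
tray [ 513.  -187.3] yaw 0.108 L,W 292 103
 slot 1 [503.  -94.9] TCP target [493. -96.]
 slot 2 [ 509.6 -156.5] TCP target [ 499.7 -157.6]
 slot 3 [ 516.3 -218.2] TCP target [ 506.4 -219.2]
 slot 4 [ 523.  -279.8] TCP target [ 513.1 -280.9]
```

View pics/v18.png

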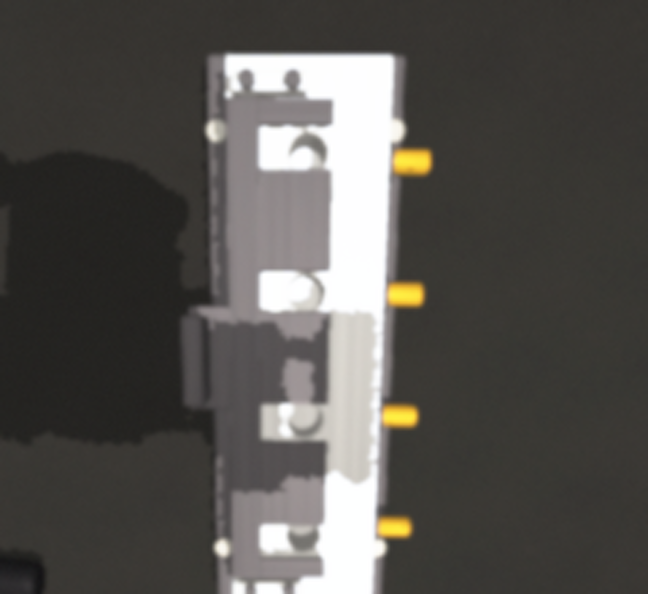

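The keeper is home again: its plate edge, at about column 328, is past the empty ports at column 305, as at the start. The block is seated in the nest. Handing in.

```bash
python3 -c "
from plant import bot
print(bot.close_job())"
```

```text
the job is handed in; nothing more can be done
None
```

The job is handed in: all four cartridges lie in their matching tray compartments, the keeper is pushed home against its stop, the block sits in its nest, and the run took about 52 s of the 210 s limit; no verdict came back.

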